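# Load the cigar-box press, largest box first, and lay the pressing board over its studs

### The arm

A 7-joint arm with a two-finger parallel gripper is mounted at the origin on the work surface. World frame = base frame: x ahead of the robot, y to its left, z up, the work surface at z = 0. Lengths are in m, angles in rad, forces in N, time in s.
With the tool pointing down it reaches from about 0.4 to 0.85 m from the base axis. Payload 10.4 kg.
Tool frame: the origin (TCP) lies midway between the tips of the shut fingers; the grasp point (between the pads) lies 19 mm behind it; z points along the fingers, y is the line along which they close (so a half turn about z gives the same grasp; the last joint's range is limited). The gripper opens to 87 mm and grips with 3 to 60 N. Pads are 19 mm wide; open, the fingers measure 117 mm over their backs; the gripper's body (75 mm by 190 mm) begins 51 mm behind the grasp point.
Start: joints at [1.148, 0.332, -0.065, 1.46, 0.022, 1.35, -0.088], TCP at [0.243, -0.576, 0.194] pointing down, gripper open.
Joint ranges: [-2.6, 2.6], [-0.5, 2.12], [-1.47, 1.34], [0.16, 2.42], [-1.27, 4.41], [0.06, 2.06], [-2.6, 2.6]. Speed limits (rad/s): [2.22, 2.22, 2.79, 2.79, 3.14, 3.14, 3.14].

### API

Orientations are given as a unit quaternion [x, y, z, w].
In Python, from bench import r gives the robot as it stands.
- The arm moves only by the tool arm_command, never from a script. Its argument "moves" is one flat list of numbers, 4 for each row, row after row: the shift along the tool's x, y, z in cm, then the turn about the tool's z in degrees. A call has 1 to 12 rows; each row shifts and turns the commanded pose from where the row before left it, along the tool's axes as they then stand; what a row does not reach is not made up. A row lasts 1/12 s, in which the tool goes at most 41.7 mm and 7.16 degrees, less where a joint would pass 70% of its speed; a pose out of reach is approached as far as the arm can. A call with a gripper value outside its range is refused whole. "fingers" is the opening in per cent of the stroke, from 0 (shut) to 100 (fully open), set as the call begins (left out, the last holds). The fingers move at their own pace and stop on an object; "squeeze" is the grip in N (left out, the last holds). Time passes only in rows, so rows that do not move let the fingers close. It gives the time, the measured TCP pose, the force, the opening and the grip force at its end, in the units of the state.
- r.read_state(): the state, without advancing time (a new reading comes with each control period).
- r.camera(name): name is "scene" or "top" or "wrist"; returns the picture (480x640x3 uint8, red, green, blue); there is no depth.
- r.camera_info(name): a dict with "fx", "fy", "cx", "cy" (pixels), "k1" (the pictures are not rectified: a ray, as slopes to the right and down, at radius r is drawn at 1 + k1 r^2 times it, then the intrinsics apply), "origin" and "attitude" of the camera in the world. Camera axes: x right, y up, looking along -z (the intrinsics and any distortion apply to the point x, -y, -z); pixel columns grow to the right and rows downward; lengths in m; the calibration is good to about 2 mm. A picture is of the moment at which its call begins: read the wrist's pose just before it. camera_info takes no time and is no camera call; for the wrist camera it gives the pose at the moment of the call.
- r.close_job(): hands the job in; it is judged then, once.
The state is a dict: "time": time; "joint_positions": joint angles; "joint_vel": joint speeds; "joint_torque": joint torques, N m; "ee_pos": TCP position; "eef_rot": TCP orientation; "ft_force": force on the tool from outside, world axes, zero at the start; "torque": the same for the moment, N m; "width": finger opening in m; "grip_force": force on a finger pad.
Only numpy, scipy, OpenCV 4.12 (cv2) and the standard library are available. Lean on these libraries where they do the work, as an engineer would, in place of code of your own. Each camera call takes 0.05 s, during which the arm holds its last target. There are 200 camera calls.

### The job

Load the press: stack the three closed cigar boxes on its bed, largest at the bottom, then the medium, then the small, all lids up, each centred and square on the one below with nothing overhanging, and their length square to the line of the two studs. The large box stands on end, so lay it on its back; set every box down gently, never dropping it. Then lower the pressing board level over both studs, without forcing it, until it rests flat on the top box, and leave everything else on the bench where it is.

Things in the scene. Friction and masses are not known exactly. Their poses are not given: they have to be found in the camera images.
- press: Box press on the bench: green base plate 130 x 240 x 14 mm; origin at the centre of its underside, z up, studs on its y axis, which runs roughly away from or towards the robot. Between the studs lies its aluminium bed, 170 (x) x 150 mm (y), centred. A jack screw sets the bed's height: its top is 36 to 54 mm above the bench, different every time and not reported (feel for it). The bed does not give under load.
- stud_a (a point): Middle of the top of the press's steel stud at y = +100 mm from the press's origin: 12 mm diameter, 205 mm above the bench, the last 7 mm tapered to 5 mm. A foot nut of 27 mm diameter reaches 24 mm above the bench.
- stud_b (a point): Middle of the top of the other stud, the same, at y = -100 mm.
- large_box (a point): Centre of the large closed cedar box: 150 mm long (its z axis), 68 mm wide (y), 46 mm high (x, which points from the lid to the back). About 0.32 kg, varying by a quarter. It starts standing on its end, z up, its lid facing sideways, to the robot's right (world -y, within 0.4 rad). Laid on its back with the lid up, its x axis points straight down.
- medium_box (a point): Centre of the medium closed cedar box, lying lid up: 125 mm long (x), 54 mm wide (y), 38 mm high (z). About 0.2 kg.
- small_box (a point): Centre of the small closed cedar box, lying lid up: 100 mm long (x), 40 mm wide (y), 30 mm high (z). About 0.1 kg.
- board_grip (a point): Beech pressing board, flat on the bench, 84 (x) x 244 (y) x 16 mm, 0.34 kg. This point lies inside its central grip block (26 in x, 90 in y, 36 mm high), 38 mm above the underside, 14 mm below the block's top. Through openings on the y axis: 14.5 mm square at y = +100 mm and a slot 14.5 (x) x 19.5 mm (y) at y = -100 mm, chamfered 1.5 mm. It fits the studs either way round.
- nut_a: Bystander: brass hand nut of the press, 36 mm diameter, 24 mm high, loose on the bench; origin under its centre.
- nut_b: Bystander: the second brass hand nut, the same.
- glue_jar: Bystander: amber glass glue jar with a white cap, 52 mm diameter, 70 mm high; origin under its centre.
- band_roll: Bystander: roll of paper bands, 60 mm diameter, 30 mm high; origin under its centre.
- knife: Bystander: flat steel rolling knife, 120 (x) x 75 (y) x 5 mm, lying flat; origin under its centre.
- gauge: Bystander: flat wooden ring gauge with four holes, 50 (x) x 150 (y) x 6 mm; origin under its centre.
Mind the look-alikes: they are no part of the job. Leave any yellow look-alike of the part that bears large_box alone.

How it is judged:
On the way, in this order (a step that is already met when the one before it is completed fails the run):
1. the large box lies on its back on the bed, lid up, centred and square, let go (x of large_box in the frame of press between -0.015 and 0.015 m and y of large_box in the frame of press between -0.012 and 0.012 m and angle between the z axis of large_box and the x axis of press, either way round below 0.08 rad and angle between large_box's own x axis and vertical above 3.09159 rad and height (world z) of large_box between 0.054 and 0.082 m and contact force between the fingers and box_l below 0.05 N and linear speed of box_l below 0.02 m/s), for 0.2 s.
2. the medium box lies centred and square on the large one, let go (x of large_box in the frame of press between -0.015 and 0.015 m and y of large_box in the frame of press between -0.012 and 0.012 m and angle between the z axis of large_box and the x axis of press, either way round below 0.08 rad and angle between large_box's own x axis and vertical above 3.09159 rad and height (world z) of large_box between 0.054 and 0.082 m and z of medium_box in the frame of large_box between -0.0125 and 0.0125 m and y of medium_box in the frame of large_box between -0.007 and 0.007 m and x of medium_box in the frame of large_box between -0.045 and -0.039 m and angle between the x axis of medium_box and the z axis of large_box, either way round below 0.07 rad and angle between medium_box's own z axis and vertical below 0.05 rad and contact force between the fingers and box_m below 0.05 N and linear speed of box_m below 0.02 m/s), for 0.2 s.
3. the small box lies centred and square on the medium one, let go (x of large_box in the frame of press between -0.015 and 0.015 m and y of large_box in the frame of press between -0.012 and 0.012 m and angle between the z axis of large_box and the x axis of press, either way round below 0.08 rad and angle between large_box's own x axis and vertical above 3.09159 rad and height (world z) of large_box between 0.054 and 0.082 m and z of medium_box in the frame of large_box between -0.0125 and 0.0125 m and y of medium_box in the frame of large_box between -0.007 and 0.007 m and x of medium_box in the frame of large_box between -0.045 and -0.039 m and angle between the x axis of medium_box and the z axis of large_box, either way round below 0.07 rad and angle between each of medium_box, small_box's own z axis and vertical below 0.05 rad and x of small_box in the frame of medium_box between -0.0125 and 0.0125 m and y of small_box in the frame of medium_box between -0.007 and 0.007 m and z of small_box in the frame of medium_box between 0.031 and 0.037 m and angle between the x axis of small_box and the x axis of medium_box, either way round below 0.07 rad and contact force between the fingers and box_s below 0.05 N and linear speed of box_s below 0.02 m/s), for 0.2 s.
At the end, for the whole second after the job is handed in: Large box lid up on the bed, within 15 mm (along) and 12 mm (across) of its centre, square to 0.08 rad; medium on it and small on the medium, lids up, each within 12.5 mm along, 7 mm across, 0.07 rad; board over both studs, resting level (0.04 rad) on the small box; all let go, at rest (x of large_box in the frame of press between -0.015 and 0.015 m and y of large_box in the frame of press between -0.012 and 0.012 m and angle between the z axis of large_box and the x axis of press, either way round below 0.08 rad and angle between large_box's own x axis and vertical above 3.09159 rad and height (world z) of large_box between 0.054 and 0.082 m and z of medium_box in the frame of large_box between -0.0125 and 0.0125 m and y of medium_box in the frame of large_box between -0.007 and 0.007 m and x of medium_box in the frame of large_box between -0.045 and -0.039 m and angle between the x axis of medium_box and the z axis of large_box, either way round below 0.07 rad and angle between each of medium_box, small_box's own z axis and vertical below 0.05 rad and x of small_box in the frame of medium_box between -0.0125 and 0.0125 m and y of small_box in the frame of medium_box between -0.007 and 0.007 m and z of small_box in the frame of medium_box between 0.031 and 0.037 m and angle between the x axis of small_box and the x axis of medium_box, either way round below 0.07 rad and x of board_grip in the frame of press between -0.005 and 0.005 m and y of board_grip in the frame of press between -0.006 and 0.006 m and z of board_grip in the frame of small_box between 0.049 and 0.057 m and angle between the y axis of board_grip and the y axis of press, either way round below 0.05 rad and angle between board_grip's own z axis and vertical below 0.04 rad and linear speed of each of box_l, box_m, box_s, board below 0.02 m/s); the robot touches nothing.
It fails at once if a box or the board is dropped or thrown (moving faster than 0.4 m/s, out of the fingers) ((linear speed of box_l above 0.4 m/s and contact force between the fingers and box_l below 0.01 N) or (linear speed of box_m above 0.4 m/s and contact force between the fingers and box_m below 0.01 N) or (linear speed of box_s above 0.4 m/s and contact force between the fingers and box_s below 0.01 N) or (linear speed of board above 0.4 m/s and contact force between the fingers and board below 0.01 N)).
It fails at once if the board is forced: pushed against the press with more than 100 N (contact force between board and press above 100 N).
It fails at once if the boxes are forced: the large box is pushed on the bed with more than 150 N (contact force between box_l and press above 150 N).
It fails at once if a bystander is moved by more than 20 mm (distance of any of nut_a, nut_b, glue_jar, band_roll, knife, gauge from where it was at the start of the episode above 0.02 m).
It also fails if it takes over 72 s, if anything falls off the work surface, if the arm or the gripper's body presses on something with over 40 N, if the wrist force passes 120 N, or if a joint passes its speed limit or range.

## Working session

There is one attempt and no reset: what is moved stays moved. The work goes in short steps, Python scripts to look and compute and a tool call to move; the robot and the scene stay as the last step left them, time stands still between calls to the robot, and variables do not carry over. Pictures are saved under pics/ and viewed, at most 10 in all, crops included, and the job is handed in when it is done.

Besides the shell and the picture viewer there is one more tool, called after "Request:" as name(argument=value, ...) on one line, values as JSON. arm_command: Moves the arm, as the interface text tells. Its arguments: {"type":"object","properties":{"moves":{"type":"array"},"fingers":{"type":"number"},"squeeze":{"type":"number"}},"required":["moves"]}

```bash
ls; mkdir -p pics; python3 - <<'E'
from bench import r
import cv2
s=r.read_state()
print({k:s[k] for k in("time","ee_pos","eef_rot","width","ft_force")})
for n in("scene","top","wrist"):
    print(n,r.camera_info(n)); cv2.imwrite(f"pics/{n}0.png",r.camera(n)[:,:,::-1])
E
```

```text
pics
{'time': 0.0, 'ee_pos': array([ 0.24309222, -0.5753461 ,  0.1934928 ]), 'eef_rot': array([ 9.80083517e-01,  1.98584625e-01, -1.72659732e-04, -6.45263848e-04]), 'width': 0.08698556536190945, 'ft_force': array([-0.02715411,  0.07583204,  0.22116578])}
scene {'fx': 483.41910353831264, 'fy': 483.41910353831264, 'cx': 315.90726239721363, 'cy': 238.99231908731502, 'k1': -0.05027721199837276, 'origin': array([1.42778755, 0.21301139, 0.98887322]), 'attitude': array([0.2577679 , 0.31644442, 0.71684952, 0.56528347])}
top {'fx': 539.2100556322082, 'fy': 539.2100556322082, 'cx': 322.944250082861, 'cy': 236.07081858505396, 'k1': -0.036080149168586796, 'origin': array([0.44233307, 0.01000337, 1.27537654]), 'attitude': array([ 0.01394895, -0.02820248, -0.69993628,  0.71351192])}
wrist {'fx': 418.25941383197335, 'fy': 418.25941383197335, 'cx': 322.9150402749177, 'cy': 235.0209399621766, 'k1': -0.027634948469502076, 'origin': array([ 0.31286245, -0.54533681,  0.38314619]), 'attitude': array([-0.11742713,  0.07842091, -0.54724427,  0.8249756 ])}
```

View pics/top0.png

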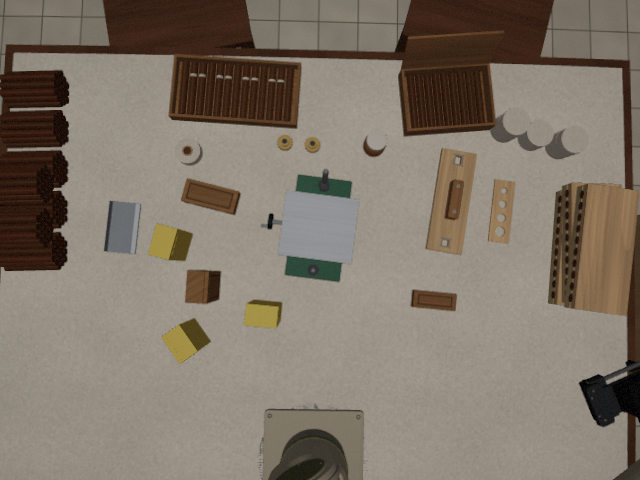

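View pics/scene0.png

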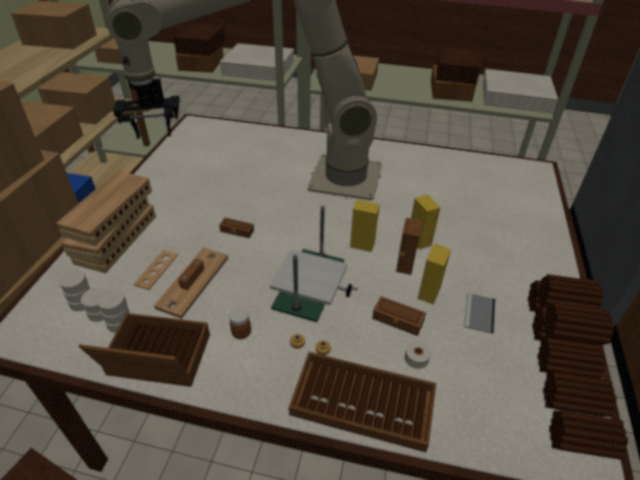

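The top view (x up, y left) shows these things:
- **Standing boxes:** brown at (203,287), yellow look-alikes at (168,242), (185,340) and (262,315). The large box is the brown one, standing on end and not yellow.
- **Lying boxes:** medium at (210,196), small at (434,300).
- **Board:** at (452,202).
- **Press:** at (318,228), with studs near (325,175) and (312,270).

The open trays and the plank stacks are scenery. Next I'll check a close crop and measure.

```bash
cat > h.py <<'E'
import numpy as np, cv2
from scipy.spatial.transform import Rotation as R
def ray(info,px):
    u=np.array([(px[0]-info["cx"])/info["fx"],(px[1]-info["cy"])/info["fy"]]); s=u.copy()
    for _ in range(10): s=u/(1+info["k1"]*(s@s))
    d=R.from_quat(info["attitude"]).apply([s[0],-s[1],-1]); return np.array(info["origin"]),d/np.linalg.norm(d)
def onz(info,px,z):
    o,d=ray(info,px); return o+d*(z-o[2])/d[2]
def tri(i1,p1,i2,p2):
    o1,d1=ray(i1,p1);o2,d2=ray(i2,p2)
    t=np.linalg.lstsq(np.c_[d1,-d2],o2-o1,rcond=None)[0]
    a,b=o1+t[0]*d1,o2+t[1]*d2; return (a+b)/2,np.linalg.norm(a-b)
def proj(info,P):
    c=R.from_quat(info["attitude"]).inv().apply(np.array(P)-info["origin"])
    s=np.array([c[0]/-c[2],-c[1]/-c[2]]); s=s*(1+info["k1"]*(s@s))
    return s*[info["fx"],info["fy"]]+[info["cx"],info["cy"]]
E
python3 - <<'E'
import cv2,numpy as np
t=cv2.imread("pics/top0.png");s=cv2.imread("pics/scene0.png")
up=lambda im,f:cv2.resize(im,None,fx=f,fy=f,interpolation=cv2.INTER_CUBIC)
a=up(t[160:290,255:375],3.2)[:400,:380]; b=up(t[262:312,165:225],5)[:240,:300]
c=up(s[200:325,265:350],3)[:360,:250]; d=up(s[190:310,340:455],3)[:360]
M=np.zeros((600,800,3),np.uint8)
M[:400,:380]=a; 
M[:c.shape[0],385:385+c.shape[1]]=c
M[400:600,:300]=b[:200,:300]
dd=up(d,.62); M[370:370+dd.shape[0],400:400+dd.shape[1]]=dd
cv2.imwrite("pics/crop1.png",M)
hsv=cv2.cvtColor(t,cv2.COLOR_BGR2HSV)
for n,p in dict(large=(195,285),large2=(212,287),med=(210,196),medrim=(190,190),small=(434,300),board=(440,180),board2=(465,170),block=(455,200),green=(315,265),bed=(330,230),bench=(380,300),yel=(262,315)).items(): print(n,hsv[p[1],p[0]])
E
```

```text
large [ 15 143 102]
large2 [ 12 151  44]
med [ 14 143  93]
medrim [ 14 144  94]
small [ 14 144  94]
board [ 16 105 133]
board2 [ 16 107 138]
block [ 14 149 106]
green [83 40 51]
bed [102   8 151]
bench [ 17  30 159]
yel [ 24 145 164]
```

View pics/crop1.png

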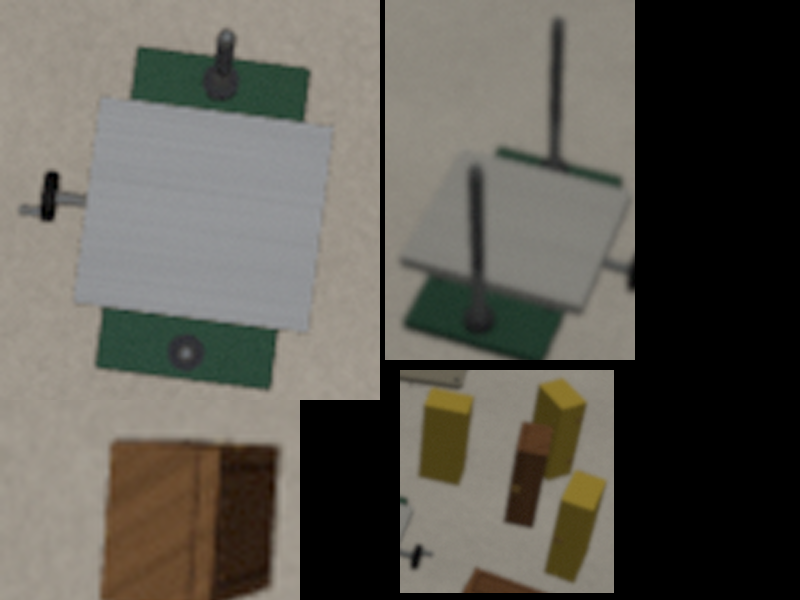

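The crop confirms the brown standing box, its lid seam on the right (-y) side. Stud tops are at about (326,172) and (313,270) in the top view, and (322,207) and (295,256) in the scene view. Now the numeric measurement.

```bash
cat > meas.py <<'E'
from h import *
from bench import r
T=r.camera_info("top");S=r.camera_info("scene")
t=cv2.imread("pics/top0.png");hsv=cv2.cvtColor(t,cv2.COLOR_BGR2HSV).astype(int)
H,Sa,V=hsv[...,0],hsv[...,1],hsv[...,2]
def rect(mask,box,z,name):
    m=np.zeros(mask.shape,np.uint8);x0,y0,x1,y1=box;m[y0:y1,x0:x1]=mask[y0:y1,x0:x1]*255
    m=cv2.morphologyEx(m,cv2.MORPH_CLOSE,np.ones((5,5)))
    c=max(cv2.findContours(m,cv2.RETR_EXTERNAL,cv2.CHAIN_APPROX_NONE)[0],key=cv2.contourArea)
    # outline in world mm on plane z
    P=np.array([onz(T,p[0],z)[:2] for p in c],np.float32)*1000
    (cx,cy),(w,h),a=cv2.minAreaRect(P)
    if w<h: w,h,a=h,w,a+90
    a=(a+90)%180-90
    print(name,"c",np.round([cx,cy],1),"size",np.round([w,h],1),"long axis deg",round(a,1))
brown=(Sa>115)&(H<20)
rect(brown&(V>75),(170,255,225,315),.150,"large top")
rect(brown,(170,170,250,225),.038,"medium")
rect(brown,(400,280,470,320),.030,"small")
rect((Sa>70)&(H<22),(420,140,482,262),.016,"board")
rect((Sa>122)&(V<125),(440,170,470,225),.052,"block")
rect((H>90)&(H<115)&(V>110)&(Sa<25),(270,180,365,270),.045,"bed45")
rect((H>65)&(H<95)&(Sa>30),(270,160,365,290),.014,"green")
for nm,a,b in(("studA",(325.9,171.6),(295,256)),("studB",(313.1,270),(322.3,206.7))):
    print(nm,tri(T,a,S,b),onz(T,a,.205),onz(S,b,.205))
yel=(H>20)&(H<32)&(Sa>110)
rect(yel&(V>110),(140,215,200,268),.14,"y1");rect(yel,(155,310,215,370),.14,"y2");rect(yel,(235,295,290,335),.14,"y3")
E
python3 meas.py
```

```text
large top c [400.1 243.1] size [67.  53.6] long axis deg -2.3
medium c [604.2 246.8] size [127.7  53.8] long axis deg 77.1
small c [ 373.9 -272.9] size [101.7  38.2] long axis deg 85.7
board c [ 608.  -316.6] size [244.   86.5] long axis deg -8.7
block c [ 606.3 -313.3] size [92.7 32.7] long axis deg -9.2
bed45 c [537.3  -3. ] size [165.5 147.1] long axis deg 83.7
green c [441.7   7.4] size [126.7  42.9] long axis deg 83.7
studA (array([ 0.63689682, -0.01395886,  0.19914495]), np.float64(0.001401216611785852)) [ 0.63599743 -0.01450829  0.205     ] [ 0.64265238 -0.01158636  0.205     ]
studB (array([0.43860605, 0.00774895, 0.19997256]), np.float64(0.0010219821000210382)) [0.43872585 0.0072613  0.205     ] [0.4448088  0.00955462 0.205     ]
y1 c [492.6 323.6] size [67.  49.6] long axis deg -13.9
y2 c [289.5 269.9] size [78.4 68.2] long axis deg -53.5
y3 c [345.9 110.9] size [74.  54.2] long axis deg 85.6
```

```bash
cat > go.py <<'E'
import sys
from h import *
from bench import r
def st():
    s=r.read_state(); x=R.from_quat(s["eef_rot"]).as_matrix()
    return s,np.degrees(np.arctan2(x[1,0],x[0,0])),x
def plan(x,y,z,psi):
    """turn first, then shift (cm) in the tool's axes after the turn"""
    s,p,m=st(); t=(p-psi+180)%360-180
    d=np.array([x,y,z])-s["ee_pos"]; a=np.radians(psi)
    v=np.array([d[:2]@[np.cos(a),np.sin(a)],d[:2]@[np.sin(a),-np.cos(a)],-d[2]])*100
    print("t",round(s["time"],2),"at",np.round(s["ee_pos"],4),"psi",round(p,1),"tilt",np.round(np.degrees(np.arccos(-m[2,2])),1),"q1,7",np.round(s["joint_positions"][[0,6]],2),"w",round(s["width"],4),"F",np.round(s["ft_force"],1))
    print("turn",round(t,1),"shift cm",np.round(v,2))
if __name__=="__main__": plan(*map(float,sys.argv[1:5]))
E
python3 - <<'E'
from h import *
from bench import r
T=r.camera_info("top")
hsv=cv2.cvtColor(cv2.imread("pics/top0.png"),cv2.COLOR_BGR2HSV)
print(hsv[285,182:216,2]); print(hsv[262:310,195,2])
for c in[(186.2,270),(208.4,270),(197,286),(197,303)]: print(c,onz(T,c,.15))
E
python3 go.py .40 .239 .30 87.7
```

```text
[158 159 160 151 115 109 111 108 108 108 105 106 103 102 103 105 104 105
 106 105 104  96  97 110 108  98  60  49  43  46  46  45  46  47]
[158 157 157 157 158 159 160 140 105 104 105 106 103  99  97  97  99 101
 110 109 111 107 103 102 104 107 107 105 107 112 108 106 100  97  99 105
 104 104 104 101 110 142 156 157 156 155 157 159]
(186.2, 270) [0.43349406 0.27073028 0.15      ]
(208.4, 270) [0.43439692 0.22464238 0.15      ]
(197, 286) [0.40080989 0.24727604 0.15      ]
(197, 303) [0.36571987 0.24620236 0.15      ]
t 0.15 at [ 0.2432 -0.5754  0.1936] psi 22.9 tilt 0.1 q1,7 [ 1.15 -0.09] w 0.087 F [ 0.2 -0.3  0. ]
turn -64.8 shift cm [ 82.01  12.4  -10.64]
```

Request:
arm_command(moves=[0,0,-3,-7,0,0,-3,-7,0,0,-3,-7,0,0,-2,-7,0,0,0,-7,0,0,0,-7,0,0,0,-7,0,0,0,-7,0,0,0,-7,0,0,0,-1.8,4,2,0,0,4,2,0,0], fingers=90)

```text
time: 1.15
ee_pos: [0.2822, -0.503, 0.3028]
eef_rot: [0.723, 0.691, 0.0, -0.001]
ft_force: [1.9, 0.4, 1.4]
width: 0.0781
grip_force: 0.0
```

Request:
arm_command(moves=[4,2,0,0,4,2,0,0,4,2,0,0,4,1,0,0,4,1,0,0,4,0.5,0,0,4,0,0,0,4,0,0,0,4,0,0,0,4,0,0,0,4,0,0,0,4,0,0,0])

```text
time: 2.15
ee_pos: [0.3827, -0.0326, 0.3041]
eef_rot: [0.721, 0.693, -0.0, 0.0]
ft_force: [1.6, -0.2, 0.3]
width: 0.0785
grip_force: 0.0
```

```bash
python3 go.py .400 .243 .106 87.7
```

```text
t 2.15 at [ 0.3827 -0.0326  0.3041] psi 87.7 tilt 0.0 q1,7 [0.82 0.13] w 0.0785 F [ 1.6 -0.2  0.3]
turn -0.0 shift cm [27.61  0.62 19.81]
```

Request:
arm_command(moves=[4,0.1,0,0,4,0.1,0,0,4,0.1,0,0,4,0.1,0,0,4,0.1,0,0,4,0,0,0,2,0,2,0,0,0,4,0,0,0,4,0,0,0,2,0])

```text
time: 2.98
ee_pos: [0.3968, 0.2244, 0.1805]
eef_rot: [0.721, 0.693, -0.002, -0.0]
ft_force: [-0.7, 0.0, -0.3]
width: 0.0787
grip_force: 0.0
```

```bash
python3 go.py .400 .243 .106 87.7; python3 -c "
from bench import r;import cv2
cv2.imwrite('pics/w1.png',r.camera('wrist')[:,:,::-1])"
```

```text
t 2.98 at [0.3968 0.2244 0.1805] psi 87.8 tilt 0.2 q1,7 [ 0.68 -0.67] w 0.0787 F [-0.7  0.  -0.3]
turn 0.1 shift cm [1.87 0.25 7.45]
```

View pics/w1.png

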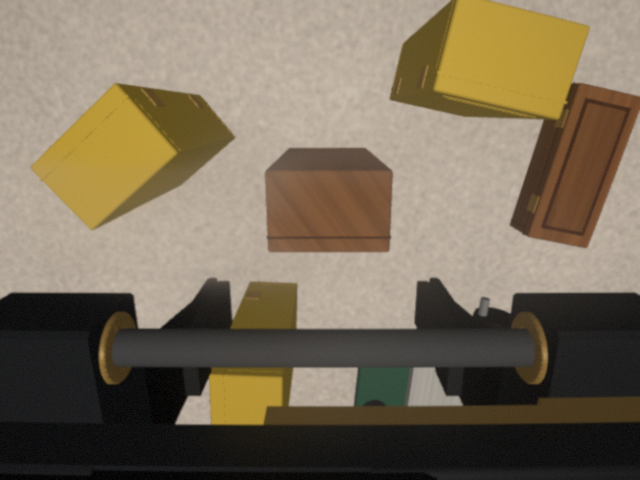

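The wrist view shows the brown box square to the tool. Its top face spans columns 267–391 and rows 170–251, seam at row 237. The yellow boxes stay clear of the fingers.

```bash
python3 -c "
from h import *
from bench import r
W=r.camera_info('wrist')
P=[onz(W,p,.15) for p in[(266,170),(391,170),(391,251),(268,251)]]
print(np.round(P,4),np.mean(P,0))"; python3 go.py .400 .243 .106 87.7
```

```text
[[0.367  0.2732 0.15  ]
 [0.4319 0.2706 0.15  ]
 [0.4322 0.2262 0.15  ]
 [0.3646 0.2288 0.15  ]] [0.39893511 0.24972755 0.15      ]
t 3.03 at [0.3959 0.2234 0.1785] psi 87.7 tilt 0.4 q1,7 [ 0.68 -0.68] w 0.0783 F [-1.  -2.4 -5.1]
turn 0.0 shift cm [1.98 0.34 7.25]
```

Request:
arm_command(moves=[2.1,0.3,0,0,0,0,3,0,0,0,3,0,0,0,1.2,0,0,0,0,0])

```text
time: 3.45
ee_pos: [0.4012, 0.245, 0.1107]
eef_rot: [0.721, 0.693, -0.002, -0.001]
ft_force: [-0.1, -0.3, 0.4]
width: 0.0783
grip_force: 0.0
```

Request:
arm_command(moves=[0,0,0,0,0,0,0,0,0,0,0,0,0,0,0,0,0,0,0,0], fingers=0, squeeze=30)

```text
time: 3.87
ee_pos: [0.4033, 0.2465, 0.1139]
eef_rot: [0.721, 0.693, 0.001, 0.001]
ft_force: [-2.5, -0.7, 8.1]
width: 0.0675
grip_force: 30.0
```

```bash
python3 go.py .391 -.165 .110 -2.3
```

```text
t 3.87 at [0.4033 0.2465 0.1139] psi 87.7 tilt 0.1 q1,7 [ 0.5  -0.89] w 0.0675 F [-2.5 -0.7  8.1]
turn 90.0 shift cm [ 0.42 41.16  0.39]
```

Request:
arm_command(moves=[0,0,0,0,0,0,0,0,0,0,0,0])

```text
time: 4.12
ee_pos: [0.4033, 0.2465, 0.1139]
eef_rot: [0.721, 0.693, 0.001, 0.001]
ft_force: [-2.5, -0.6, 8.3]
width: 0.0676
grip_force: 30.0
```

Request:
arm_command(moves=[0,0,-2,0,0,0,-3,0,0,0,-4,0,0,0,-4,0,0,0,-4,0,0,0,-4,0,-3,0,0,0,-4,0,0,0,-4,0,0,0,-4,0,0,0,-4,0,0,0,-4,0,0,0])

```text
time: 5.12
ee_pos: [0.3926, 0.0145, 0.3231]
eef_rot: [0.721, 0.693, -0.0, 0.001]
ft_force: [1.3, 1.1, -2.5]
width: 0.0674
grip_force: 30.0
```

Request:
arm_command(moves=[-4,0,0,0,-4,0,0,0,-4,0,0,0,-3,0,0,0,-2,0,0,0,0,0,0,7,0,0,0,7,0,0,0,7,0,0,0,7,0,0,0,7,0,0,0,7,0,0,0,7])

```text
time: 6.12
ee_pos: [0.3864, -0.1535, 0.3228]
eef_rot: [0.944, 0.329, 0.0, 0.0]
ft_force: [0.4, 0.7, -3.6]
width: 0.0675
grip_force: 30.0
```

Request:
arm_command(moves=[0,0,0,7,0,0,0,7,0,0,0,7,0,0,0,7,0,0,0,7,0,0,0,6,0,0,0,0])

```text
time: 6.7
ee_pos: [0.3864, -0.1536, 0.3228]
eef_rot: [1.0, -0.022, 0.0, 0.0]
ft_force: [-0.3, 0.6, -3.6]
width: 0.0673
grip_force: 30.0
```

```bash
python3 go.py .387 -.165 .120 -2.3
```

```text
t 6.7 at [ 0.3864 -0.1536  0.3228] psi -2.6 tilt 0.1 q1,7 [ 1.15 -1.2 ] w 0.0673 F [-0.3  0.6 -3.6]
turn -0.3 shift cm [ 0.11  1.14 20.28]
```

Request:
arm_command(moves=[0,1.2,3,0,0,0,4,0,0,0,4,0,0,0,4,0,0,0,3,0,0,0,1.5,0,0,0,0.7,0,0,0,0.3,0,0,0,0.3,0,0,0,0,0])

```text
time: 7.53
ee_pos: [0.3866, -0.1661, 0.115]
eef_rot: [1.0, -0.02, 0.001, 0.0]
ft_force: [-0.2, 0.3, -4.6]
width: 0.0677
grip_force: 30.0
```

Request:
arm_command(moves=[0,0,0.15,0,0,0,0.15,0,0,0,0,0])

```text
time: 7.78
ee_pos: [0.3888, -0.1662, 0.1139]
eef_rot: [1.0, -0.02, 0.003, 0.001]
ft_force: [0.4, 3.3, 12.9]
width: 0.0677
grip_force: 30.1
```

Request:
arm_command(moves=[0,0,0.15,0,0,0,0,0], squeeze=10)

```text
time: 7.95
ee_pos: [0.3893, -0.1659, 0.1126]
eef_rot: [1.0, -0.019, 0.003, 0.001]
ft_force: [1.8, 3.7, 12.2]
width: 0.0682
grip_force: 10.1
```

Request:
arm_command(moves=[1.15,0,-0.1,0,1.15,0,-0.05,0,1.15,0,0.05,0,1.15,0,0.15,0,1.15,0,0.25,0,1.1,0,0.35,0], squeeze=8)

```text
time: 8.45
ee_pos: [0.4577, -0.1686, 0.1057]
eef_rot: [1.0, -0.02, 0.003, 0.001]
ft_force: [1.1, 2.2, 7.9]
width: 0.0678
grip_force: 8.0
```

```bash
python3 go.py .52 -.165 .02 -2.3; python3 -c "
from bench import r;import cv2,numpy as np
a=r.camera('scene')[180:330,180:360,::-1];b=r.camera('wrist')[:,:,::-1]
M=np.zeros((480,800,3),np.uint8);M[:300,:360]=cv2.resize(a,None,fx=2,fy=2);M[:330,360:]=cv2.resize(b,(440,330));cv2.imwrite('pics/c2.png',M)"
```

```text
t 8.45 at [ 0.4577 -0.1686  0.1057] psi -2.3 tilt 0.3 q1,7 [ 1.04 -1.47] w 0.0678 F [1.1 2.2 7.9]
turn 0.0 shift cm [ 6.21 -0.61  8.57]
```

View pics/c2.png

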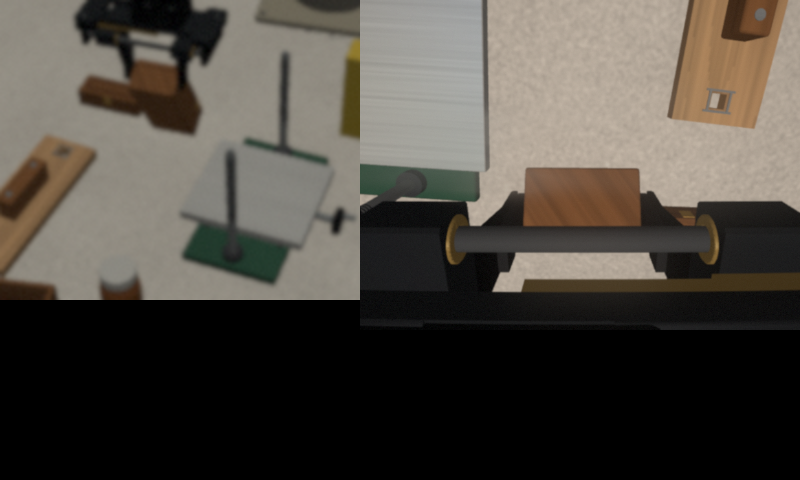

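The box is tilting as planned: the wrist view shows only its end face, and the TCP follows the arc. I'll continue the arc.

Request:
arm_command(moves=[1.1,0,0.45,0,1.05,0,0.55,0,1,0,0.6,0,0.95,0,0.7,0,0.85,0,0.8,0,0.8,0,0.85,0,0.7,0,0.9,0,0.65,0,1,0,0.55,0,1,0,0,0,0,0])

```text
time: 9.38
ee_pos: [0.5318, -0.1717, 0.0339]
eef_rot: [1.0, -0.02, 0.0, -0.0]
ft_force: [0.7, -0.1, -1.4]
width: 0.0681
grip_force: 8.0
```

```bash
python3 go.py .5455 -.17 .008 -2.3; python3 -c "
from bench import r;import cv2,numpy as np
a=r.camera('scene')[190:290,180:300,::-1];b=r.camera('top')[210:330,340:440,::-1]
M=np.zeros((480,800,3),np.uint8);M[:400,:400]=cv2.resize(b,(400,480))[:400];M[:333,400:]=cv2.resize(a,(400,333));cv2.imwrite('pics/c3.png',M)"
```

```text
t 9.38 at [ 0.5318 -0.1717  0.0339] psi -2.3 tilt 0.0 q1,7 [ 0.87 -1.64] w 0.0681 F [ 0.7 -0.1 -1.4]
turn 0.0 shift cm [ 1.37 -0.23  2.59]
```

View pics/c3.png

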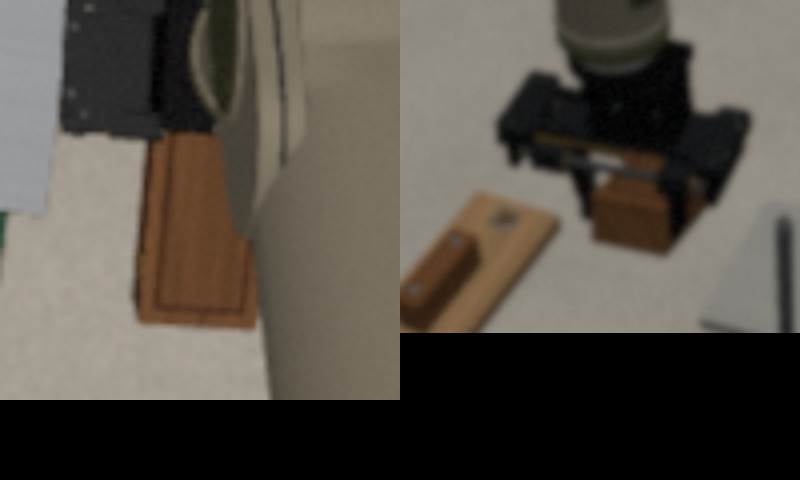

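The lid now faces up and the box is nearly flat. I'll finish the arc.

Request:
arm_command(moves=[0.45,0,1,0,0.4,0,1,0,0.25,0,0.5,0,0,0,0.2,0,0,0,0.1,0,0,0,0,0])

```text
time: 9.98
ee_pos: [0.5416, -0.1719, 0.0065]
eef_rot: [1.0, -0.02, -0.0, -0.0]
ft_force: [0.1, -0.4, -2.0]
width: 0.0678
grip_force: 8.0
```

Request:
arm_command(moves=[0,0,0.1,0,0,0,0.1,0,0,0,0,0])

```text
time: 10.23
ee_pos: [0.542, -0.172, 0.0049]
eef_rot: [1.0, -0.02, 0.0, 0.0]
ft_force: [0.7, -0.0, -1.9]
width: 0.0681
grip_force: 8.0
```

Request:
arm_command(moves=[0,0,0,0,0,0,0,0,0,0,-0.3,0], fingers=86)

```text
time: 10.48
ee_pos: [0.5414, -0.172, 0.0075]
eef_rot: [1.0, -0.02, -0.0, -0.0]
ft_force: [0.6, -0.2, 0.1]
width: 0.0737
grip_force: 0.0
```

Request:
arm_command(moves=[-0.3,0,-0.2,0,0,0,0,0,0,0,0,0,0,0,0,0], fingers=0, squeeze=45)

```text
time: 10.82
ee_pos: [0.5387, -0.172, 0.0103]
eef_rot: [1.0, -0.02, -0.0, 0.0]
ft_force: [-4.2, -0.2, 7.4]
width: 0.0669
grip_force: 45.0
```

```bash
cat > lb.py <<'E'
from h import *
from bench import r
import sys
def top(box,z,L,save=None):
    T=r.camera_info("top");im=r.camera("top")[:,:,::-1];hsv=cv2.cvtColor(im,cv2.COLOR_BGR2HSV).astype(int)
    if save: cv2.imwrite(save,im)
    return T,im,hsv
E
python3 - <<'E'
from h import *
from bench import r
T=r.camera_info("top");im=r.camera("top")[:,:,::-1];cv2.imwrite("pics/t4.png",im)
hsv=cv2.cvtColor(im,cv2.COLOR_BGR2HSV).astype(int)
# near (robot-side) end of lid, plane z=.046: column scans
for c in(380,384,388,392,396,400):
    col=hsv[270:310,c,:]; m=(col[:,1]>115)&(col[:,0]<20); k=np.where(m)[0]
    print(c, (k.min()+270,k.max()+270) if len(k) else None, np.round(onz(T,(c,k.max()+270.5),.046),4) if len(k) else "")
E
python3 go.py .5375 .047 .2 83.7
```

```text
380 (np.int64(270), np.int64(285)) [ 0.4057 -0.1462  0.046 ]
384 (np.int64(270), np.int64(285)) [ 0.4059 -0.1554  0.046 ]
388 (np.int64(270), np.int64(285)) [ 0.406  -0.1645  0.046 ]
392 (np.int64(270), np.int64(285)) [ 0.4062 -0.1737  0.046 ]
396 (np.int64(270), np.int64(286)) [ 0.4041 -0.1829  0.046 ]
400 (np.int64(270), np.int64(286)) [ 0.4042 -0.192   0.046 ]
t 10.87 at [ 0.5387 -0.172   0.0103] psi -2.3 tilt 0.0 q1,7 [ 0.84 -1.67] w 0.0672 F [-3.4  0.4  7.7]
turn -86.0 shift cm [ 21.75  -2.52 -18.97]
```

Request:
arm_command(moves=[0,0,-0.5,0,0,0,-1,0,0,0,-2,0,0,0,-3,0,0,0,-4,0,0,0,-4,0,0,0,-4,0,0,0,-4,0,0,0,-2,-4,0,0,0,-6,0,0,0,-7,0,0,0,-7], squeeze=55)

```text
time: 11.87
ee_pos: [0.5388, -0.1716, 0.2557]
eef_rot: [0.982, 0.191, 0.0, 0.0]
ft_force: [-0.1, 0.8, -3.7]
width: 0.0671
grip_force: 55.0
```

Request:
arm_command(moves=[0,0,0,-7,0,0,0,-7,0,0,0,-7,0,0,0,-7,0,0,0,-7,0,0,0,-7,0,0,0,-7,0,0,0,-7,0,0,0,-6,0,0,0,0])

```text
time: 12.7
ee_pos: [0.5386, -0.1717, 0.255]
eef_rot: [0.743, 0.669, -0.0, -0.0]
ft_force: [0.6, 0.8, -2.5]
width: 0.067
grip_force: 55.0
```

```bash
python3 go.py .5437 .0524 .24 83.7
python3 -c "
from bench import r;import cv2,numpy as np
a=r.camera('scene')[100:300,180:380,::-1];b=r.camera('top')[110:310,280:480,::-1]
M=np.hstack([cv2.resize(a,(400,400)),cv2.resize(b,(400,400))]);cv2.imwrite('pics/c4.png',M)"
```

```text
t 12.7 at [ 0.5386 -0.1717  0.255 ] psi 84.0 tilt 0.0 q1,7 [ 1.08 -0.09] w 0.067 F [ 0.6  0.8 -2.5]
turn 0.3 shift cm [22.33 -1.95  1.5 ]
```

View pics/c4.png

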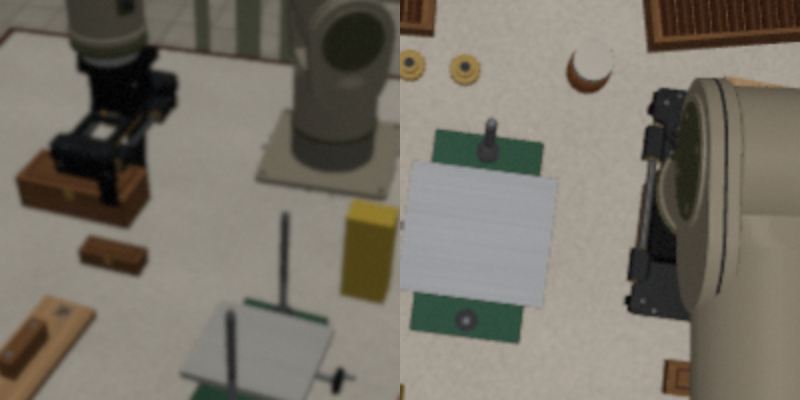

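Request:
arm_command(moves=[3,-0.4,0,0,4,-0.4,0,0,4,-0.4,0,0,4,-0.4,0,0,4,-0.4,0,0,2.5,0,0,0,0.9,0,0,0,0,0,0,0])

```text
time: 13.47
ee_pos: [0.5431, 0.0563, 0.2551]
eef_rot: [0.744, 0.668, 0.0, -0.0]
ft_force: [0.5, -0.5, -3.1]
width: 0.067
grip_force: 55.0
```

```bash
python3 go.py .5437 .0524 .072 83.7
```

```text
t 13.47 at [0.5431 0.0563 0.2551] psi 83.8 tilt 0.0 q1,7 [ 0.76 -0.5 ] w 0.067 F [ 0.5 -0.5 -3.1]
turn 0.1 shift cm [-0.38  0.1  18.31]
```

Request:
arm_command(moves=[-0.3,0.1,2,0,0,0,4,0,0,0,4,0,0,0,4,0,0,0,2.5,0,0,0,1.3,0,0,0,0.3,0,0,0,0,0])

```text
time: 14.13
ee_pos: [0.5445, 0.0492, 0.0741]
eef_rot: [0.745, 0.667, -0.0, -0.0]
ft_force: [-0.4, 1.1, -2.4]
width: 0.0669
grip_force: 55.0
```

Request:
arm_command(moves=[0,0,0.3,0,0,0,0.3,0,0,0,0.3,0])

```text
time: 14.38
ee_pos: [0.5452, 0.0498, 0.0658]
eef_rot: [0.745, 0.667, 0.001, 0.001]
ft_force: [-0.8, -0.2, -4.1]
width: 0.0675
grip_force: 55.0
```

Request:
arm_command(moves=[0,0,0.3,0,0,0,0.3,0])

```text
time: 14.55
ee_pos: [0.5445, 0.0498, 0.0589]
eef_rot: [0.745, 0.667, 0.0, 0.0]
ft_force: [-0.0, 0.3, -3.0]
width: 0.0671
grip_force: 55.0
```

Request:
arm_command(moves=[0.15,-0.05,0.25,0,0,0,0.25,0])

```text
time: 14.72
ee_pos: [0.5438, 0.0518, 0.0536]
eef_rot: [0.745, 0.667, 0.0, -0.0]
ft_force: [0.4, 0.5, -1.4]
width: 0.0672
grip_force: 55.0
```

Request:
arm_command(moves=[0,0,0.25,0,0,0,0.25,0])

```text
time: 14.88
ee_pos: [0.544, 0.0519, 0.0522]
eef_rot: [0.745, 0.667, -0.001, 0.001]
ft_force: [-30.1, -7.4, 72.0]
width: 0.067
grip_force: 55.0
```

Request:
arm_command(moves=[0,0,0.2,0,0,0,0.15,0])

```text
time: 15.05
ee_pos: [0.5441, 0.0521, 0.0515]
eef_rot: [0.745, 0.667, -0.001, 0.002]
ft_force: [-32.5, -7.3, 73.0]
width: 0.0671
grip_force: 55.0
```

Request:
arm_command(moves=[0,0,-0.25,0,0,0,-0.1,0,0,0,0,0])

```text
time: 15.3
ee_pos: [0.544, 0.0522, 0.0516]
eef_rot: [0.745, 0.668, -0.0, 0.001]
ft_force: [-14.9, -2.5, 33.0]
width: 0.0674
grip_force: 55.0
```

Request:
arm_command(moves=[0,0,-0.2,0,0,0,0,0])

```text
time: 15.47
ee_pos: [0.5444, 0.0519, 0.0517]
eef_rot: [0.745, 0.667, 0.001, 0.0]
ft_force: [-4.7, 0.4, 13.9]
width: 0.0671
grip_force: 55.0
```

Request:
arm_command(moves=[0,0,0,0,0,0,0,0], squeeze=8)

```text
time: 15.63
ee_pos: [0.5445, 0.052, 0.0517]
eef_rot: [0.745, 0.667, 0.001, 0.0]
ft_force: [-3.9, 1.2, 11.5]
width: 0.0677
grip_force: 8.0
```

Request:
arm_command(moves=[0,0,0,0,0,0,0,0,0,0,0,0,0,0,0,0], fingers=86)

```text
time: 15.97
ee_pos: [0.5439, 0.0513, 0.0506]
eef_rot: [0.745, 0.667, -0.0, 0.0]
ft_force: [1.1, 0.4, -0.7]
width: 0.0743
grip_force: 0.0
```

```bash
python3 go.py .5437 .0524 .26 83.7;  python3 -c "
from bench import r;import cv2,numpy as np
W=r.camera_info('wrist');np.save('w5.npy',W,allow_pickle=True)
cv2.imwrite('pics/w5.png',r.camera('wrist')[:,:,::-1])"
```

```text
t 15.97 at [0.5439 0.0513 0.0506] psi 83.7 tilt 0.0 q1,7 [ 0.67 -0.64] w 0.0743 F [ 1.1  0.4 -0.7]
turn 0.0 shift cm [  0.11  -0.03 -20.94]
```

View pics/w5.png

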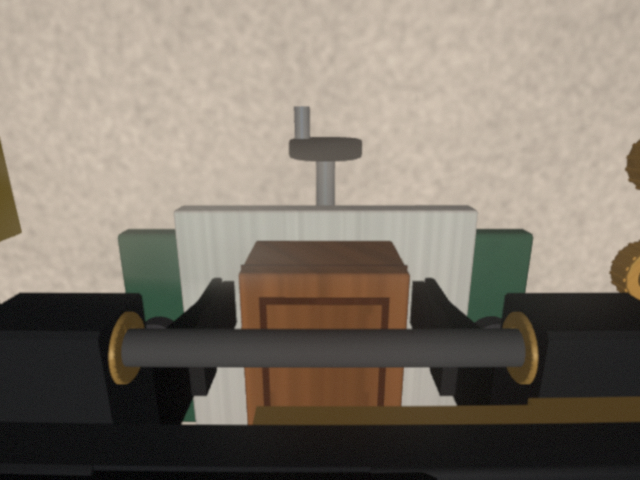

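The large box lies lid up on the bed. In the wrist view its end's lower edge is at row 243, columns 253–395, and the bed edge is at row 207, columns 177–475. Next I'll check the along offset and lift away.

```bash
python3 -c "
from h import *
W=np.load('w5.npy',allow_pickle=True).item()
P=lambda p,z:onz(W,p,z)[:2]
u=np.array([np.cos(np.radians(83.7)),np.sin(np.radians(83.7))]);v=np.array([u[1],-u[0]]);c=np.array([.5374,-.0032])
for n,p,z in(('bedL',(177,207),.0415),('bedR',(475,207),.0415),('botL',(253,243),.0415),('botR',(395,243),.0415),('topL',(241,266),.0875),('topR',(407,266),.0875)):
  d=P(p,z)-c; print(n,np.round([d@u,d@v],4))"

```

```text
bedL [ 0.0882 -0.0716]
bedR [0.0881 0.0735]
botL [ 0.0698 -0.0354]
botR [0.0698 0.0353]
topL [ 0.0748 -0.0325]
topR [0.0748 0.0321]
```

Request:
arm_command(moves=[0,0,-2,0,0,0,-4,0,0,0,-4,0,0,0,-4,0,0,0,-4,0,0,0,-3,0])

```text
time: 16.52
ee_pos: [0.5442, 0.0518, 0.2641]
eef_rot: [0.745, 0.667, 0.001, 0.001]
ft_force: [1.1, 0.6, -0.2]
width: 0.0746
grip_force: 0.0
```

```bash
python3 go.py .615 .295 .26 77
```

```text
t 16.52 at [0.5442 0.0518 0.2641] psi 83.7 tilt 0.1 q1,7 [ 0.77 -0.5 ] w 0.0746 F [ 1.1  0.6 -0.2]
turn 6.7 shift cm [25.29  1.43  0.41]
```

```bash
python3 go.py .5926 .197 .09 77.1
```

```text
t 16.52 at [0.5442 0.0518 0.2641] psi 83.7 tilt 0.1 q1,7 [ 0.77 -0.5 ] w 0.0746 F [ 1.1  0.6 -0.2]
turn 6.6 shift cm [15.24  1.48 17.41]
```

Request:
arm_command(moves=[0,0,0,6.6,3,0.3,0,0,4,0.3,0,0,4,0.3,3,0,4,0.3,4,0,0.3,0.3,4,0,0,0,4,0,0,0,2.4,0,0,0,0,0])

```text
time: 17.27
ee_pos: [0.5846, 0.1792, 0.0966]
eef_rot: [0.782, 0.623, -0.004, -0.001]
ft_force: [-1.1, -0.8, -0.2]
width: 0.075
grip_force: 0.0
```

```bash
python3 go.py .5926 .197 .012 77.1; python3 - <<'E'
from h import *
from bench import r
W=r.camera_info("wrist");im=r.camera("wrist")[:,:,::-1];cv2.imwrite("pics/w6.png",im)
E
```

```text
t 17.27 at [0.5846 0.1792 0.0966] psi 77.1 tilt 0.5 q1,7 [ 0.37 -0.94] w 0.075 F [-1.1 -0.8 -0.2]
turn 0.0 shift cm [1.92 0.38 8.46]
```

View pics/w6.png

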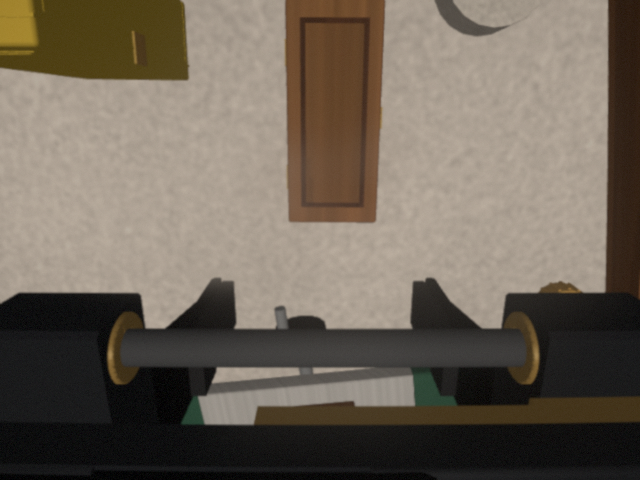

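The wrist view shows the medium box's near edge at (289,222)–(376,222), aligned with the tool.

```bash
python3 -c "
from h import *
from bench import r
from go import st
s,p,m=st();W=r.camera_info('wrist')
L=onz(W,(289,221),.038);Rr=onz(W,(376.5,221),.038);e=(L+Rr)/2
L2=onz(W,(286,5),.038);R2=onz(W,(384,5),.038);e2=(L2+R2)/2
ax=e2-e;print('width',np.linalg.norm(L-Rr),'axis',np.degrees(np.arctan2(ax[1],ax[0])));u=ax[:2]/np.linalg.norm(ax[:2])
c=e[:2]+u*.0625;print('edge',e[:2],'centre',c,'tool52',c-.052*u)"; python3 go.py .5926 .197 .012 77.1
```

```text
width 0.05435706495785487 axis 76.87189975052787
edge [0.59355487 0.19098057] centre [0.60775043 0.25184711] tool52 [0.59593972 0.20120615]
t 17.32 at [0.5861 0.18   0.1002] psi 77.1 tilt 0.3 q1,7 [ 0.38 -0.94] w 0.0746 F [0.  0.2 0.5]
turn 0.0 shift cm [1.81 0.25 8.82]
```

Request:
arm_command(moves=[2.2,0.5,0,0,0,0,3,0,0,0,3,0,0,0,1.8,0,0,0,0,0,0,0,0,0])

```text
time: 17.82
ee_pos: [0.5982, 0.2012, 0.0263]
eef_rot: [0.782, 0.623, 0.001, 0.0]
ft_force: [-0.4, -0.6, 0.8]
width: 0.075
grip_force: 0.0
```

```bash
python3 go.py .5955 .2005 .012 77.0
```

```text
t 17.82 at [0.5982 0.2012 0.0263] psi 77.1 tilt 0.1 q1,7 [ 0.29 -1.01] w 0.075 F [-0.4 -0.6  0.8]
turn 0.1 shift cm [-0.13 -0.24  1.43]
```

Request:
arm_command(moves=[0,-0.2,0.8,0,0,0,0.6,0,0,0,0,0])

```text
time: 18.07
ee_pos: [0.5954, 0.2012, 0.0104]
eef_rot: [0.782, 0.623, 0.0, 0.0]
ft_force: [0.2, 0.1, -0.6]
width: 0.0748
grip_force: 0.0
```

Request:
arm_command(moves=[0,0,0,0,0,0,0,0,0,0,0,0,0,0,0,0,0,0,0,0], fingers=0, squeeze=40)

```text
time: 18.48
ee_pos: [0.5955, 0.2014, 0.0106]
eef_rot: [0.782, 0.623, 0.0, 0.0]
ft_force: [0.1, -0.3, 0.6]
width: 0.0493
grip_force: 0.0
```

```bash
python3 go.py .5375 .047 .26 83.7; python3 - <<'E'
from h import *
from bench import r
W=r.camera_info("wrist");im=r.camera("wrist")[:,:,::-1]
hsv=cv2.cvtColor(im,cv2.COLOR_BGR2HSV).astype(int)
c=hsv[:300,325]; m=(c[:,1]>100)&(c[:,0]<20)&(c[:,2]<130); k=np.where(m)[0]; print(k.min(),k.max())
# far edge of lid
cv2.imwrite("pics/w7.png",im)
E
```

```text
t 18.48 at [0.5955 0.2014 0.0106] psi 77.1 tilt 0.0 q1,7 [ 0.29 -1.03] w 0.0493 F [ 0.1 -0.3  0.6]
turn -6.6 shift cm [-15.99  -4.07 -24.94]
10 299
```

```bash
python3 - <<'E'
import cv2
im=cv2.imread("pics/w7.png");cv2.imwrite("pics/w7s.png",im[::2,::2])
E
```

```text
(no output)
```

View pics/w7s.png

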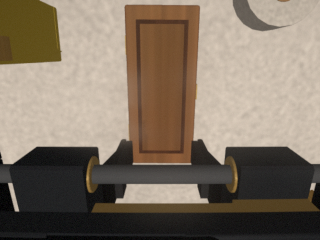

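```bash
python3 - <<'E'
from h import *
from bench import r
from go import st
s,p,m=st();W=r.camera_info('wrist');t=s["ee_pos"]
e=(onz(W,(268,324),.038)+onz(W,(390,324),.038))/2;f=(onz(W,(250,11),.038)+onz(W,(396,11),.038))/2
u=m[:,0]
print(t,'near',e,(e-t)@u,'far',f,(f-t)@u,'tcp px',proj(W,t),proj(W,t+[0,0,.019]), s["width"],s["grip_force"])
E
```

```text
[0.59543583 0.20140681 0.01050095] near [0.5945779 0.190988  0.038    ] -0.010346437465334021 far [0.61935589 0.3105689  0.038     ] 0.1117482288054634 tcp px [325.20766547 277.63358063] [325.46458137 293.81398747] 0.04525735875284937 0.0
```

Request:
arm_command(moves=[0,0,0,0,0,0,0,0])

```text
time: 18.7
ee_pos: [0.5954, 0.2014, 0.0104]
eef_rot: [0.782, 0.623, 0.0, 0.0]
ft_force: [0.6, 1.0, -0.8]
width: 0.0319
grip_force: 0.0
```

```bash
python3 - <<'E'
from bench import r
import cv2,numpy as np
a=r.camera('wrist')[:,:,::-1];b=r.camera('scene')[230:370,320:480,::-1]
M=np.zeros((400,800,3),np.uint8);M[:330,:440]=cv2.resize(a,(440,330));M[:315,440:]=cv2.resize(b,(360,315));cv2.imwrite("pics/c8.png",M)
s=r.read_state();print(s["width"],s["grip_force"],s["joint_positions"])
E
```

```text
0.02420006567201677 0.0 [ 0.28665452  0.70494766 -0.94592426  1.60116431  0.61141656  1.15707359
 -1.02561602]
```

View pics/c8.png

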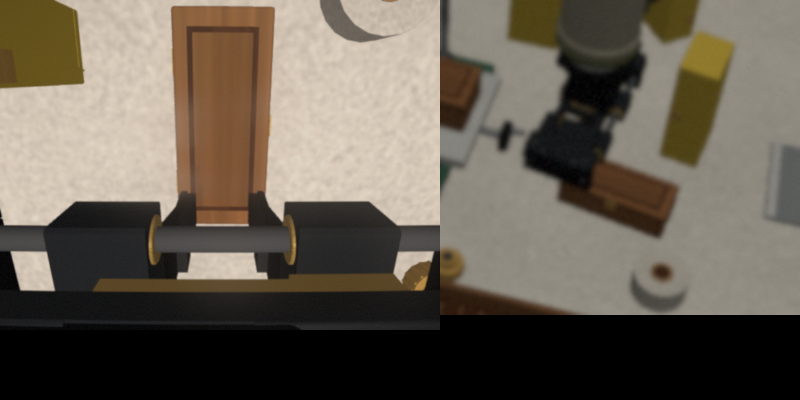

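```bash
python3 - <<'E'
from h import *
from bench import r
from go import st
s,p,m=st();W=r.camera_info('wrist');t=s["ee_pos"]
for dz in(0,.019,.03,.04):
  for dx in(0,-.0095,.0095):
    P=t+[0,0,dz]+m[:,0]*dx; c=R.from_quat(W["attitude"]).inv().apply(P-W["origin"]); print(dz,dx,"depth",round(-c[2],4),"px",np.round(proj(W,P)))
print("edge z.038",np.round(proj(W,[.5944,.19,.038])), s["width"],s["grip_force"],s["ft_force"])
im=cv2.imread("pics/w7.png");print(cv2.cvtColor(im,cv2.COLOR_BGR2HSV)[296:336:2,330].tolist())
E
```

```text
0 0 depth 0.2036 px [325. 278.]
0 -0.0095 depth 0.2062 px [325. 296.]
0 0.0095 depth 0.2009 px [325. 259.]
0.019 0 depth 0.1853 px [325. 294.]
0.019 -0.0095 depth 0.188 px [325. 313.]
0.019 0.0095 depth 0.1827 px [325. 274.]
0.03 0 depth 0.1748 px [326. 305.]
0.03 -0.0095 depth 0.1774 px [326. 325.]
0.03 0.0095 depth 0.1721 px [326. 284.]
0.04 0 depth 0.1652 px [326. 316.]
0.04 -0.0095 depth 0.1678 px [326. 337.]
0.04 0.0095 depth 0.1625 px [326. 294.]
edge z.038 [329. 326.] 0.02420006567201677 0.0 [-0.62658874  0.64086766 -0.03384474]
[[13, 151, 120], [12, 151, 118], [12, 145, 104], [10, 139, 86], [11, 146, 84], [12, 144, 113], [12, 150, 131], [13, 148, 131], [13, 154, 129], [13, 150, 131], [12, 149, 132], [13, 148, 129], [12, 150, 131], [12, 148, 131], [12, 125, 131], [15, 48, 185], [15, 34, 163], [10, 35, 65], [15, 36, 56], [13, 28, 63]]
```

The fingers closed without gripping. Depth from the finger gap suggests the open tips sit well above the nominal TCP, so they passed over the lid. I'll reopen and feel lower.

Request:
arm_command(moves=[0,0,0,0,0,0,0,0,0,0,0,0,0,0,0,0,0,0,0,0,0,0,0,0,0,0,0,0,0,0,0,0,0,0,0,0,0,0,0,0], fingers=86)

```text
time: 19.63
ee_pos: [0.5953, 0.2014, 0.0104]
eef_rot: [0.782, 0.623, -0.0, 0.0]
ft_force: [-0.9, 0.7, -0.2]
width: 0.074
grip_force: 0.0
```

Request:
arm_command(moves=[0,0,0.2,0,0,0,0.2,0,0,0,0.2,0])

```text
time: 19.88
ee_pos: [0.5953, 0.2013, 0.0041]
eef_rot: [0.782, 0.623, -0.0, 0.0]
ft_force: [0.5, -0.5, 0.9]
width: 0.0748
grip_force: 0.0
```

Request:
arm_command(moves=[0,0,0.2,0,0,0,0.2,0])

```text
time: 20.05
ee_pos: [0.5952, 0.2014, 0.0]
eef_rot: [0.782, 0.623, -0.0, -0.0]
ft_force: [0.1, 0.1, -0.5]
width: 0.0746
grip_force: 0.0
```

Request:
arm_command(moves=[0,0,0.2,0,0,0,0,0])

```text
time: 20.22
ee_pos: [0.5951, 0.2013, -0.0022]
eef_rot: [0.782, 0.623, -0.0, -0.0]
ft_force: [-0.7, -0.1, 0.1]
width: 0.0745
grip_force: 0.0
```

Request:
arm_command(moves=[0,0,0.25,0,0,0,0.25,0,0,0,0.2,0,0,0,0,0])

```text
time: 20.55
ee_pos: [0.5951, 0.2012, -0.0092]
eef_rot: [0.782, 0.623, -0.0, -0.0]
ft_force: [-0.4, -0.3, 0.3]
width: 0.0747
grip_force: 0.0
```

Request:
arm_command(moves=[0,0,0,0,0,0,0,0,0,0,0,0,0,0,0,0,0,0,0,0,0,0,0,0], fingers=0, squeeze=25)

```text
time: 21.05
ee_pos: [0.5954, 0.2014, -0.0085]
eef_rot: [0.782, 0.623, 0.0, 0.0]
ft_force: [-0.2, -0.5, 1.1]
width: 0.0538
grip_force: 25.0
```

Request:
arm_command(moves=[0,0,-1,0,0,0,-3,0,0,0,-4,0,0,0,-4,0,0,0,-4,0,0,0,-4,0,0,0,-4,0,0,0,-2,-6.6,0,0,0,0], squeeze=40)

```text
time: 21.8
ee_pos: [0.5964, 0.2029, 0.2573]
eef_rot: [0.743, 0.67, 0.003, 0.001]
ft_force: [0.6, 0.7, -2.4]
width: 0.0534
grip_force: 40.0
```

```bash
python3 go.py .5314 -.0571 .25 83.7
```

```text
t 21.8 at [0.5964 0.2029 0.2573] psi 84.1 tilt 0.4 q1,7 [ 0.34 -0.8 ] w 0.0534 F [ 0.6  0.7 -2.4]
turn 0.4 shift cm [-26.55  -3.61   0.73]
```

Request:
arm_command(moves=[-3,-0.6,0,0.4,-4,-0.6,0,0,-4,-0.6,0,0,-4,-0.6,0,0,-4,-0.6,0,0,-4,-0.6,0,0,-2.5,0,0,0,-1,0,0,0,0,0,0,0,0,0,0,0])

```text
time: 22.63
ee_pos: [0.5285, -0.0572, 0.2509]
eef_rot: [0.748, 0.664, -0.0, -0.0]
ft_force: [-0.5, 0.9, -2.4]
width: 0.0537
grip_force: 40.0
```

```bash
python3 go.py .5314 -.0571 .085 83.7
```

```text
t 22.63 at [ 0.5285 -0.0572  0.2509] psi 83.2 tilt 0.0 q1,7 [ 1.01 -0.28] w 0.0537 F [-0.5  0.9 -2.4]
turn -0.5 shift cm [ 0.04  0.28 16.59]
```

Request:
arm_command(moves=[0,0.3,2,-0.5,0,0,4,0,0,0,4,0,0,0,3.5,0,0,0,2,0,0,0,0.8,0,0,0,0,0,0,0,0,0])

```text
time: 23.3
ee_pos: [0.5326, -0.0564, 0.0894]
eef_rot: [0.744, 0.669, 0.001, 0.0]
ft_force: [0.3, -0.5, -1.7]
width: 0.0535
grip_force: 40.0
```

```bash
python3 go.py .5314 -.0571 .079 83.7
```

```text
t 23.3 at [ 0.5326 -0.0564  0.0894] psi 83.9 tilt 0.1 q1,7 [ 0.92 -0.39] w 0.0535 F [ 0.3 -0.5 -1.7]
turn 0.2 shift cm [-0.08 -0.11  1.04]
```

Request:
arm_command(moves=[0,-0.1,0.4,0.2,0,0,0.3,0,0,0,0,0])

```text
time: 23.55
ee_pos: [0.5312, -0.058, 0.0818]
eef_rot: [0.746, 0.666, 0.0, 0.0]
ft_force: [-0.1, -0.2, -2.8]
width: 0.0538
grip_force: 40.0
```

Request:
arm_command(moves=[0,0,0.15,0,0,0,0,0])

```text
time: 23.72
ee_pos: [0.531, -0.0581, 0.08]
eef_rot: [0.746, 0.666, 0.0, 0.0]
ft_force: [-0.9, -0.1, -1.8]
width: 0.0538
grip_force: 40.0
```

Request:
arm_command(moves=[0,0,0.1,0,0,0,0,0])

```text
time: 23.88
ee_pos: [0.5311, -0.0581, 0.0797]
eef_rot: [0.746, 0.666, -0.0, 0.0]
ft_force: [-3.7, -1.6, 7.4]
width: 0.0537
grip_force: 40.0
```

Request:
arm_command(moves=[0,0,0,0,0,0,0,0], squeeze=6)

```text
time: 24.05
ee_pos: [0.5312, -0.0581, 0.0797]
eef_rot: [0.746, 0.666, -0.0, 0.0]
ft_force: [-2.7, -0.2, 5.6]
width: 0.0538
grip_force: 6.0
```

Request:
arm_command(moves=[0,0,0,0,0,0,0,0,0,0,0,0,0,0,0,0,0,0,0,0], fingers=84)

```text
time: 24.47
ee_pos: [0.5309, -0.0579, 0.0789]
eef_rot: [0.745, 0.667, 0.0, 0.0]
ft_force: [-0.6, -1.0, 0.3]
width: 0.0719
grip_force: 0.0
```

Request:
arm_command(moves=[0,0,-2,0,0,0,-4,0,0,0,-4,0,0,0,-4,0,0,0,-4,0])

```text
time: 24.88
ee_pos: [0.5305, -0.0576, 0.2608]
eef_rot: [0.745, 0.667, -0.0, 0.0]
ft_force: [1.7, 0.0, 0.3]
width: 0.0734
grip_force: 0.0
```

```bash
python3 - <<'E'
from h import *
from bench import r
from go import st
import h
W=r.camera_info("wrist");s,p,m=st();im=r.camera("wrist")[:,:,::-1];cv2.imwrite("pics/w9.png",im)
t=s["ee_pos"];print(t,p)
# expected pixels of lid corners; profile across the lids
hsv=cv2.cvtColor(im,cv2.COLOR_BGR2HSV).astype(int);br=(hsv[...,1]>100)&(hsv[...,0]<20)
for row in(120,150,180,210,240):
    k=np.where(br[row,150:520])[0]+150
    print(row,k.min() if len(k) else None,k.max() if len(k) else None)
u=np.array([np.cos(np.radians(83.7)),np.sin(np.radians(83.7)),0]);v=np.array([u[1],-u[0],0]);c=np.array([.5371,-.0057,0])
for n,a,b,z in(("L",75,34,.0875),("M",62.5,27,.1255)):
    for sa in(1,-1):
        for sb in(1,-1): print(n,sa,sb,np.round(proj(W,c+u*sa*a/1e3+v*sb*b/1e3+[0,0,z])))
E
```

```text
[ 0.53048606 -0.05762441  0.26083928] 83.63543656352917
120 286 363
150 287 363
180 288 362
210 289 361
240 496 514
L 1 1 [367.  48.]
L 1 -1 [283.  49.]
L -1 1 [363. 228.]
L -1 -1 [287. 228.]
M 1 1 [363.  59.]
M 1 -1 [288.  59.]
M -1 1 [359. 226.]
M -1 -1 [292. 226.]
```

```bash
python3 - <<'E'
import cv2,numpy as np
g=cv2.cvtColor(cv2.imread("pics/w9.png"),cv2.COLOR_BGR2GRAY)
for a in(100,200): print("row",a,"L",g[a-4:a+4,280:304].mean(0).round().astype(int).tolist(),"R",g[a-4:a+4,346:372].mean(0).round().astype(int).tolist())
print("col far",g[40:80,310:340].mean(1).round().astype(int).tolist());print("col near",g[205:240,310:340].mean(1).round().astype(int).tolist())
E
```

```text
row 100 L [168, 169, 166, 150, 120, 102, 103, 106, 98, 91, 92, 92, 94, 93, 92, 92, 93, 90, 79, 64, 56, 57, 68, 82] R [66, 60, 60, 68, 80, 88, 90, 90, 92, 92, 95, 96, 97, 92, 86, 91, 95, 95, 94, 110, 149, 168, 174, 173, 172, 170]
row 200 L [169, 168, 167, 167, 166, 158, 136, 113, 108, 111, 107, 104, 105, 105, 104, 104, 103, 105, 103, 98, 88, 78, 78, 82] R [67, 73, 85, 93, 95, 94, 95, 96, 98, 98, 97, 93, 94, 96, 96, 97, 108, 143, 166, 171, 173, 173, 173, 172, 173, 172]
col far [150, 162, 170, 171, 172, 172, 172, 171, 169, 154, 123, 98, 92, 92, 92, 92, 92, 92, 92, 92, 91, 89, 83, 84, 91, 94, 94, 95, 95, 95, 95, 94, 94, 95, 94, 94, 89, 71, 60, 58]
col near [93, 93, 93, 93, 94, 94, 93, 90, 82, 75, 75, 83, 93, 98, 99, 99, 99, 98, 99, 99, 99, 98, 97, 109, 144, 169, 175, 175, 174, 173, 174, 175, 177, 176, 175]
```

```bash
python3 go.py .3706 -.322 .09 85.7
```

```text
t 24.93 at [ 0.5335 -0.0571  0.2684] psi 83.6 tilt 0.5 q1,7 [ 1.01 -0.27] w 0.0726 F [1.9 0.2 6.8]
turn -2.1 shift cm [-27.64 -14.25  17.84]
```

Request:
arm_command(moves=[-3,-1.5,0,-2.1,-3.5,-1.8,0,0,-3.5,-1.8,0,0,-3.5,-1.8,0,0,-3.5,-1.8,2,0,-3.5,-1.8,2,0,-3.5,-1.8,2,0,-3.2,-1.8,2,0,0,0,3.5,0,0,0,4,0,0,0,2,0,0,0,0,0])

```text
time: 25.93
ee_pos: [0.37, -0.3103, 0.0833]
eef_rot: [0.733, 0.68, 0.0, -0.003]
ft_force: [-0.6, -0.1, 0.2]
width: 0.073
grip_force: 0.0
```

Request:
arm_command(moves=[0,0,0,0,0,0,0,0], fingers=70)

```text
time: 26.1
ee_pos: [0.3735, -0.3125, 0.0889]
eef_rot: [0.733, 0.68, 0.0, 0.001]
ft_force: [0.3, 0.2, 1.5]
width: 0.0657
grip_force: 0.0
```

```bash
python3 go.py .3706 -.317 .0 85.7; python3 - <<'E'
from h import *
from bench import r
from go import st
W=r.camera_info("wrist");s,p,m=st();im=r.camera("wrist")[:,:,::-1];cv2.imwrite("pics/w10.png",im)
hsv=cv2.cvtColor(im,cv2.COLOR_BGR2HSV).astype(int);br=((hsv[...,1]>100)&(hsv[...,0]<20)&(hsv[...,2]<150)).astype(np.uint8)*255
br[290:]=0
cs=[c for c in cv2.findContours(br,cv2.RETR_EXTERNAL,cv2.CHAIN_APPROX_NONE)[0] if cv2.contourArea(c)>1500]
for c in cs:
    P=np.array([onz(W,q[0],.030)[:2] for q in c],np.float32)*1000
    print(cv2.boundingRect(c),np.round(cv2.boxPoints(cv2.minAreaRect(c))).tolist(),cv2.minAreaRect(P))
E
```

```text
t 26.1 at [ 0.3735 -0.3125  0.0889] psi 85.7 tilt 0.1 q1,7 [1.52 0.35] w 0.0657 F [0.3 0.2 1.5]
turn 0.0 shift cm [-0.47 -0.26  8.89]
(540, 179, 100, 86) [[540.0, 179.0], [639.0, 179.0], [639.0, 264.0], [540.0, 264.0]] ((545.2994384765625, -311.24029541015625), (54.2364387512207, 67.1845932006836), 81.09728240966797)
(483, 137, 157, 126) [[437.0, 193.0], [589.0, 80.0], [646.0, 156.0], [493.0, 269.0]] ((518.3106689453125, -300.2138977050781), (78.11004638671875, 85.529296875), 81.27372741699219)
(285, 94, 69, 164) [[285.0, 94.0], [353.0, 94.0], [353.0, 257.0], [285.0, 257.0]] ((373.52777099609375, -273.5545959472656), (97.50682830810547, 40.07927322387695), 85.4217758178711)
```

Request:
arm_command(moves=[-0.5,-0.3,2,0,0,0,3,0,0,0,2.5,0,0,0,1.5,0,0,0,1,0,0,0,0,0])

```text
time: 26.65
ee_pos: [0.3689, -0.317, -0.013]
eef_rot: [0.733, 0.68, -0.0, -0.0]
ft_force: [0.3, -0.4, -0.5]
width: 0.0611
grip_force: 0.0
```

```bash
python3 go.py .3700 -.3175 -.012 85.5
```

```text
t 26.65 at [ 0.3689 -0.317  -0.013 ] psi 85.7 tilt 0.0 q1,7 [1.42 0.22] w 0.0611 F [ 0.3 -0.4 -0.5]
turn 0.2 shift cm [-0.04  0.11 -0.1 ]
```

Request:
arm_command(moves=[0,0.1,-0.1,0,0,0,0,0,0,0,0,0,0,0,0,0,0,0,0,0,0,0,0,0,0,0,0,0], fingers=0, squeeze=25)

```text
time: 27.23
ee_pos: [0.3705, -0.3176, -0.0108]
eef_rot: [0.733, 0.68, -0.0, 0.001]
ft_force: [-1.7, 0.6, 8.3]
width: 0.0398
grip_force: 25.0
```

```bash
python3 go.py .5316 -.0571 .26 83.7
```

```text
t 27.23 at [ 0.3705 -0.3176 -0.0108] psi 85.7 tilt 0.1 q1,7 [1.42 0.22] w 0.0398 F [-1.7  0.6  8.3]
turn 2.0 shift cm [ 27.67  13.16 -27.08]
```

Request:
arm_command(moves=[0,0,-1,0,0,0,-3,0,0,0,-4,0,0,0,-4,0,0,0,-4,0,0,0,-4,0,0,0,-4,0,0,0,-3.5,2,0,0,0,0], squeeze=35)

```text
time: 27.98
ee_pos: [0.3725, -0.3179, 0.2703]
eef_rot: [0.745, 0.667, -0.0, 0.005]
ft_force: [0.1, -0.2, -1.9]
width: 0.0395
grip_force: 35.0
```

```bash
python3 go.py .5320 -.0519 .26 83.7
```

```text
t 27.98 at [ 0.3725 -0.3179  0.2703] psi 83.6 tilt 0.5 q1,7 [1.63 0.47] w 0.0395 F [ 0.1 -0.2 -1.9]
turn -0.1 shift cm [28.19 12.94  1.03]
```

Request:
arm_command(moves=[3,1.5,0,0,3.5,1.6,0,0,3.5,1.6,0,0,3.5,1.6,0,0,3.5,1.6,0,0,3.5,1.6,0,0,3.5,1.6,0,0,3,1.2,0,0,1.2,0.6,0,0,0,0,0,0,0,0,0,0])

```text
time: 28.9
ee_pos: [0.529, -0.0497, 0.2633]
eef_rot: [0.744, 0.668, -0.0, -0.0]
ft_force: [-0.0, -0.2, -0.7]
width: 0.0397
grip_force: 35.0
```

```bash
python3 go.py .5320 -.0519 .125 83.7
```

```text
t 28.9 at [ 0.529  -0.0497  0.2633] psi 83.9 tilt 0.0 q1,7 [ 1.04 -0.3 ] w 0.0397 F [-0.  -0.2 -0.7]
turn 0.2 shift cm [-0.19  0.32 13.83]
```

Request:
arm_command(moves=[-0.2,0.3,2,0.2,0,0,4,0,0,0,4,0,0,0,2.5,0,0,0,1.2,0,0,0,0,0,0,0,0,0])

```text
time: 29.48
ee_pos: [0.5322, -0.0538, 0.1273]
eef_rot: [0.746, 0.666, 0.0, 0.0]
ft_force: [-0.2, 0.2, 0.2]
width: 0.04
grip_force: 35.0
```

```bash
python3 go.py .5320 -.0519 .117 83.7
```

```text
t 29.48 at [ 0.5322 -0.0538  0.1273] psi 83.4 tilt 0.0 q1,7 [ 0.97 -0.39] w 0.04 F [-0.2  0.2  0.2]
turn -0.3 shift cm [ 0.19 -0.04  1.03]
```

Request:
arm_command(moves=[0.1,0,0.4,-0.3,0,0,0.4,0,0,0,0,0])

```text
time: 29.73
ee_pos: [0.5324, -0.0523, 0.1187]
eef_rot: [0.744, 0.668, 0.0, 0.0]
ft_force: [-0.2, 0.3, -1.0]
width: 0.0393
grip_force: 35.0
```

Request:
arm_command(moves=[0,0,0.2,0,0,0,0,0])

```text
time: 29.9
ee_pos: [0.5322, -0.0522, 0.1164]
eef_rot: [0.744, 0.668, 0.0, 0.0]
ft_force: [0.3, 0.1, -1.2]
width: 0.0396
grip_force: 35.0
```

Request:
arm_command(moves=[0,0,0.1,0,0,0,0,0])

```text
time: 30.07
ee_pos: [0.5323, -0.0521, 0.1156]
eef_rot: [0.744, 0.668, 0.0, 0.0]
ft_force: [-0.9, -1.1, 0.9]
width: 0.0395
grip_force: 35.0
```

Contact, as predicted (0.1154).

Request:
arm_command(moves=[0,0,0.05,0,0,0,0,0], squeeze=6)

```text
time: 30.23
ee_pos: [0.5323, -0.0522, 0.1154]
eef_rot: [0.744, 0.668, 0.0, 0.0]
ft_force: [-1.8, 0.1, 5.3]
width: 0.0396
grip_force: 6.0
```

Request:
arm_command(moves=[0,0,0,0,0,0,0,0,0,0,0,0,0,0,0,0,0,0,0,0], fingers=70)

```text
time: 30.65
ee_pos: [0.532, -0.0522, 0.1147]
eef_rot: [0.744, 0.668, -0.0, -0.0]
ft_force: [-0.5, 0.8, 0.7]
width: 0.0595
grip_force: 0.0
```

Request:
arm_command(moves=[0,0,-2,0,0,0,-4,0,0,0,-4,0,0,0,-4,0,0,0,-1,0,0,0,0,0,0,0,0,0])

```text
time: 31.23
ee_pos: [0.5322, -0.0522, 0.2647]
eef_rot: [0.744, 0.668, 0.0, 0.0]
ft_force: [-0.7, 0.6, -0.4]
width: 0.0613
grip_force: 0.0
```

```bash
python3 go.py .607 -.315 .26 -9; python3 - <<'E'
from h import *
from bench import r
W=r.camera_info("wrist");im=r.camera("wrist")[:,:,::-1];cv2.imwrite("pics/w11.png",im)
g=cv2.cvtColor(im,cv2.COLOR_BGR2GRAY)
u=np.array([np.cos(np.radians(83.7)),np.sin(np.radians(83.7)),0]);v=np.array([u[1],-u[0],0]);c=np.array([.5369,-.0082,0])
for n,a,b,z in(("L",75,34,.0875),("M",62.5,27,.126),("S",50,20,.156)):
    print(n,[np.round(proj(W,c+u*sa*a/1e3+v*sb*b/1e3+[0,0,z])).tolist() for sa,sb in((1,-1),(1,1),(-1,-1),(-1,1))])
for a in(100,180): print("row",a,265,g[a-4:a+4,265:305].mean(0).round().astype(int).tolist(),345,g[a-4:a+4,345:390].mean(0).round().astype(int).tolist())
print("far 20",g[20:90,315:335].mean(1).round().astype(int).tolist())
E
```

```text
t 31.23 at [ 0.5322 -0.0522  0.2647] psi 83.8 tilt 0.0 q1,7 [ 1.03 -0.3 ] w 0.0613 F [-0.7  0.6 -0.4]
turn 92.8 shift cm [11.5  24.79  0.47]
L [[282.0, 60.0], [365.0, 60.0], [286.0, 236.0], [361.0, 236.0]]
M [[287.0, 71.0], [361.0, 71.0], [291.0, 234.0], [357.0, 234.0]]
S [[295.0, 87.0], [354.0, 87.0], [297.0, 229.0], [351.0, 229.0]]
row 100 265 [175, 174, 176, 179, 180, 180, 180, 179, 178, 177, 177, 177, 178, 176, 174, 174, 173, 161, 133, 107, 103, 103, 99, 94, 95, 96, 98, 97, 95, 87, 84, 87, 89, 87, 84, 84, 85, 85, 85, 84] 345 [88, 86, 84, 85, 85, 86, 84, 83, 89, 95, 100, 100, 96, 91, 94, 98, 100, 98, 105, 134, 164, 177, 180, 179, 177, 177, 177, 179, 182, 184, 185, 181, 178, 177, 176, 177, 180, 181, 180, 178, 178, 180, 181, 182, 182]
row 180 265 [172, 172, 170, 168, 168, 170, 171, 172, 172, 172, 170, 169, 170, 171, 172, 171, 170, 169, 167, 152, 130, 114, 109, 103, 102, 104, 106, 107, 106, 105, 100, 99, 100, 100, 98, 97, 96, 96, 96, 95] 345 [92, 93, 93, 92, 90, 89, 94, 99, 102, 103, 100, 94, 96, 100, 101, 101, 115, 148, 169, 174, 176, 175, 174, 174, 176, 177, 178, 178, 177, 176, 176, 175, 175, 175, 175, 176, 177, 177, 177, 176, 176, 175, 174, 172, 172]
far 20 [38, 38, 39, 51, 69, 75, 80, 105, 134, 142, 143, 143, 145, 146, 145, 145, 144, 143, 143, 143, 142, 142, 142, 142, 141, 141, 139, 148, 167, 176, 178, 178, 178, 178, 178, 178, 174, 156, 123, 99, 95, 95, 96, 95, 95, 95, 95, 95, 95, 93, 87, 84, 90, 96, 98, 98, 98, 98, 98, 98, 98, 98, 97, 98, 93, 78, 65, 63, 67, 80]
```

Request:
arm_command(moves=[0,0,0,7,0,0,0,7,0,0,0,7,0,0,0,7,0,0,0,7,0,0,0,7,0,0,0,7,0,0,0,7,0,0,0,7,0,0,0,7,0,0,0,7,0,0,0,7])

```text
time: 32.28
ee_pos: [0.5313, -0.0523, 0.263]
eef_rot: [1.0, -0.005, -0.001, -0.0]
ft_force: [0.0, -1.5, -0.9]
width: 0.061
grip_force: 0.0
```

Request:
arm_command(moves=[0,0,0,7,1.5,3,0,1.8,1.7,3.6,0,0,1.7,3.6,0,0,1.7,3.6,0,0,1.7,3.6,0,0,1.7,3.6,0,0,1.5,3.6,3,0,0,0,4,0,0,0,4,0,0,0,3,0,0,0,0,0])

```text
time: 33.28
ee_pos: [0.6022, -0.3057, 0.1202]
eef_rot: [0.997, -0.078, -0.006, -0.002]
ft_force: [-1.1, 0.5, -1.2]
width: 0.061
grip_force: 0.0
```

```bash
python3 go.py .607 -.315 .08 -8.8; python3 - <<'E'
from h import *
from bench import r
from go import st
W=r.camera_info("wrist");s,p,m=st();im=r.camera("wrist")[:,:,::-1];cv2.imwrite("pics/w12.png",im)
hsv=cv2.cvtColor(im,cv2.COLOR_BGR2HSV).astype(int)
u=m[:,0]
for row in(40,70,100,130,160,190,220,250,280):
    b=(hsv[row,:,1]>65)&(hsv[row,:,0]<22); k=np.where(b[180:470])[0]+180
    b2=(hsv[row,:,1]>122)&(hsv[row,:,2]<140)&(hsv[row,:,0]<20); k2=np.where(b2[230:420])[0]+230
    print(row,(k.min(),k.max()) if len(k) else "",(k2.min(),k2.max(),len(k2)) if len(k2) else "")
for n,dx in(("blk far end",.045),("open",.1),("board end",.122)):
    for z in(.016,.052): print(n,z,np.round(proj(W,np.array([.607,-.315,z])+u*dx)))
E
```

```text
t 33.28 at [ 0.6022 -0.3057  0.1202] psi -9.0 tilt 0.7 q1,7 [ 0.92 -1.58] w 0.061 F [-1.1  0.5 -1.2]
turn -0.2 shift cm [0.62 0.85 4.02]
40 (np.int64(274), np.int64(403)) 
70 (np.int64(275), np.int64(402)) 
100 (np.int64(276), np.int64(400)) 
130 (np.int64(277), np.int64(399)) 
160 (np.int64(278), np.int64(398)) (np.int64(320), np.int64(359), 40)
190 (np.int64(279), np.int64(396)) (np.int64(320), np.int64(359), 40)
220 (np.int64(280), np.int64(469)) (np.int64(320), np.int64(359), 40)
250 (np.int64(281), np.int64(469)) (np.int64(320), np.int64(358), 39)
280 (np.int64(282), np.int64(469)) (np.int64(320), np.int64(357), 38)
blk far end 0.016 [336. 148.]
blk far end 0.052 [337. 154.]
open 0.016 [336.  63.]
open 0.052 [338.  57.]
board end 0.016 [337.  27.]
board end 0.052 [339.  15.]
```

```bash
python3 - <<'E'
from h import *
from bench import r
from go import st,plan
W=r.camera_info("wrist");s,p,m=st();im=cv2.imread("pics/w12.png")
hsv=cv2.cvtColor(im,cv2.COLOR_BGR2HSV).astype(int);t=s["ee_pos"];u,v=m[:,0],m[:,1]
def rel(px,z): d=onz(W,px,z)-t; return np.round([d@u*1000,d@v*1000],1)
print("block mid lat",rel((339.5,160),.052),rel((338.9,265),.052))
print("board mid",rel((338.5,40),.016),rel((338,130),.016),rel((337.5,190),.016))
br=(hsv[:,339,1]>122)&(hsv[:,339,2]<140); k=np.where(br[100:200])[0]; print("block far row",k.min()+100, rel((339.5,k.min()+99.5),.052))
hue=hsv[20:110,338-14:338+14]; print("open: S col",hsv[20:110:2,338,1].tolist()); print(hsv[64,315:362,1].tolist())
b=((hsv[...,1]>65)&(hsv[...,0]<22))[0:60,338]; print("board end row",np.where(b)[0].min() if b.any() else None)
E
```

```text
block mid lat [47.9 10.1] [-21.6  10.5]
board mid [122.3  10.1] [64.7 10.3] [22.7 10.3]
block far row 148 [55.5 10.1]
open: S col [40, 40, 60, 112, 113, 111, 109, 113, 113, 74, 17, 48, 115, 110, 54, 38, 40, 39, 38, 37, 38, 38, 39, 38, 39, 40, 38, 41, 45, 99, 19, 8, 104, 111, 114, 116, 114, 114, 114, 115, 114, 112, 115, 113, 114]
[111, 112, 114, 113, 113, 107, 75, 28, 6, 13, 65, 97, 79, 52, 42, 39, 39, 38, 40, 38, 38, 39, 39, 39, 39, 38, 38, 40, 39, 39, 37, 39, 43, 60, 97, 117, 103, 54, 9, 2, 47, 91, 110, 115, 114, 115, 113]
board end row 25
```

Request:
arm_command(moves=[1,1,2,0.2,0,0,3,0,0,0,2,0,0,0,0,0,0,0,0,0])

```text
time: 33.75
ee_pos: [0.6155, -0.3183, 0.0608]
eef_rot: [0.997, -0.08, 0.0, -0.0]
ft_force: [0.1, 0.1, 0.8]
width: 0.0609
grip_force: 0.0
```

```bash
cat > brd.py <<'E'
from h import *
from bench import r
from go import st
def rows():
    W=r.camera_info("wrist");s,p,m=st();im=r.camera("wrist")[:,:,::-1]
    return W,s,p,m,im,cv2.cvtColor(im,cv2.COLOR_BGR2HSV).astype(int)
if __name__=="__main__":
    W,s,p,m,im,hsv=rows();cv2.imwrite("pics/w13.png",im);t=s["ee_pos"];u,v=m[:,0],m[:,1]
    print(t,p)
    def rel(px,z): d=onz(W,px,z)-t; return np.round([d@u*1000,d@v*1000],1)
    for row in(100,140,180,220,260):
        k=np.where((hsv[row,:,1]>65)&(hsv[row,:,0]<22))[0];k=k[(k>200)&(k<450)]
        k2=np.where((hsv[row,:,1]>122)&(hsv[row,:,2]<140)&(hsv[row,:,0]<20))[0];k2=k2[(k2>230)&(k2<420)]
        print(row,"board",k.min(),k.max(),rel(((k.min()+k.max())/2,row),.016),"block",rel(((k2.min()+k2.max())/2,row),.052) if len(k2)>15 else "",len(k2))
E
python3 brd.py
```

```text
[ 0.61550922 -0.31834607  0.06077951] -9.181801586684932
100 board 243 399 [82.7 -1.2] block  0
140 board 246 397 [61.7 -1. ] block  0
180 board 248 396 [39.7 -0.7] block  0
220 board 250 394 [16.5 -0.7] block [25.6 -0.4] 35
260 board 253 393 [-8.  -0.2] block [ 4.9 -0.4] 50
```

```bash
python3 - <<'E'
from h import *
from bench import r
from go import st
W=r.camera_info("wrist");s,p,m=st();im=cv2.imread("pics/w13.png");hsv=cv2.cvtColor(im,cv2.COLOR_BGR2HSV).astype(int)
t=s["ee_pos"];u,v=m[:,0],m[:,1]
def rel(px,z): d=onz(W,px,z)-t; return np.round([d@u*1000,d@v*1000],1)
print(hsv[170:225:2,322,1].tolist(),hsv[170:225:2,322,2].tolist())
for rr in(184,190,200,206): print(rr,rel((322,rr),.052))
for rr in(0,10,20): print(rr,rel((322,rr),.016))
print("open S",hsv[0:80:2,322,1].tolist())
E
```

```text
[116, 115, 116, 113, 115, 115, 114, 119, 130, 136, 136, 134, 132, 135, 141, 143, 143, 143, 140, 147, 142, 142, 145, 117, 19, 6, 8, 8] [158, 157, 158, 158, 157, 159, 161, 141, 94, 86, 88, 84, 83, 98, 110, 118, 123, 123, 126, 123, 124, 124, 123, 122, 123, 124, 124, 123]
184 [43.1 -0.6]
190 [40.2 -0.6]
200 [35.3 -0.6]
206 [32.3 -0.6]
0 [131.5  -0.5]
10 [126.9  -0.6]
20 [122.2  -0.6]
open S [38, 37, 39, 39, 38, 36, 38, 38, 40, 38, 36, 38, 37, 38, 38, 38, 40, 37, 66, 110, 110, 114, 111, 114, 111, 112, 103, 18, 16, 68, 118, 116, 71, 39, 38, 39, 39, 38, 41, 39]
```

Request:
arm_command(moves=[-0.75,-0.05,1,-0.5,0,0,2,0,0,0,2,0,0,0,1,0,0,0,0,0])

```text
time: 34.22
ee_pos: [0.6075, -0.3167, -0.0008]
eef_rot: [0.997, -0.076, -0.0, -0.0]
ft_force: [-0.6, 0.8, 0.3]
width: 0.0611
grip_force: 0.0
```

Request:
arm_command(moves=[0,0,0,0,0,0,0,0,0,0,0,0,0,0,0,0,0,0,0,0,0,0,0,0,0,0,0,0,0,0,0,0,0,0,0,0,0,0,0,0], fingers=0, squeeze=30)

```text
time: 35.05
ee_pos: [0.6079, -0.3169, -0.0003]
eef_rot: [0.997, -0.076, 0.0, 0.0]
ft_force: [-0.5, 0.2, 4.3]
width: 0.0259
grip_force: 30.0
```

Request:
arm_command(moves=[0,0,-1,0,0,0,-3,0,0,0,-4,0,0,0,-4,0,0,0,-4,0,0,0,-4,0,0,0,-4,0,0,0,-3,-2.4,0,0,0,0], squeeze=50)

```text
time: 35.8
ee_pos: [0.6097, -0.3166, 0.2772]
eef_rot: [0.999, -0.054, 0.004, 0.001]
ft_force: [1.6, 0.1, -1.3]
width: 0.0256
grip_force: 50.0
```

```bash
python3 go.py .4878 .0022 .265 -6.3
```

```text
t 35.8 at [ 0.6097 -0.3166  0.2772] psi -6.2 tilt 0.5 q1,7 [ 0.9  -1.48] w 0.0256 F [ 1.6  0.1 -1.3]
turn 0.1 shift cm [-15.61 -30.35   1.22]
```

Request:
arm_command(moves=[-1.5,-3,0,0,-1.8,-3.5,0,0,-1.8,-3.5,0,0,-1.8,-3.5,0,0,-1.8,-3.5,0,0,-1.8,-3.5,0,0,-1.8,-3.5,0,0,-1.8,-3.5,0,0,-1.5,-2.5,1,0,0,-0.4,0,0,0,0,0,0,0,0,0,0])

```text
time: 36.8
ee_pos: [0.4858, 0.0018, 0.2591]
eef_rot: [0.998, -0.055, -0.0, 0.0]
ft_force: [-0.1, -0.4, -3.6]
width: 0.0254
grip_force: 50.0
```

```bash
python3 go.py .4878 .0022 .265 -6.3; cat > bm.py <<'E'
from brd import *
W,s,p,m,im,hsv=rows();cv2.imwrite("pics/w14.png",im);t=s["ee_pos"];u,v=m[:,0],m[:,1]
def rel(px,z): d=onz(W,px,z)-t; return np.round([d@u*1000,d@v*1000],1)
print(np.round(t,4),round(p,2)); zt=t[2]+.0163   # board's top face
for row in(60,100,140,180,220):
    k=np.where((hsv[row,:,1]>85)&(hsv[row,:,0]<22))[0];k=k[(k>200)&(k<450)]
    print(row,"board",k.min(),k.max(),rel(((k.min()+k.max())/2,row),zt))
print("S col",hsv[0:110:2,322,1].tolist())
for z in(.205,): 
    for n,P in(("A",(.6367,-.0142)),("A'",(.6369,-.0140))): print(n,np.round(proj(W,[*P,z]),1))
E
python3 bm.py; python3 - <<'E'
import cv2
h=cv2.cvtColor(cv2.imread("pics/w14.png"),cv2.COLOR_BGR2HSV)
for r in range(0,40,4): print(r,h[r,300:350:2,2].tolist())
E
```

```text
t 36.8 at [0.4858 0.0018 0.2591] psi -6.3 tilt 0.1 q1,7 [ 0.9  -1.81] w 0.0254 F [-0.1 -0.4 -3.6]
turn -0.0 shift cm [ 0.19 -0.06 -0.59]
[0.4858 0.0018 0.2591] -6.32
60 board 216 430 [95.7 -0.1]
100 board 218 427 [80.9 -0.3]
140 board 221 425 [65.4 -0.1]
180 board 224 422 [49.1 -0.2]
220 board 226 420 [31.9 -0.2]
S col [113, 113, 112, 115, 64, 18, 18, 4, 107, 121, 118, 119, 120, 121, 81, 34, 31, 31, 15, 7, 11, 11, 31, 69, 72, 75, 75, 25, 0, 3, 3, 3, 4, 3, 3, 1, 1, 24, 108, 80, 13, 14, 25, 110, 111, 113, 112, 113, 113, 113, 113, 112, 113, 111, 114]
A [321.6 -39.2]
A' [321.2 -39.6]
0 [187, 186, 187, 187, 189, 191, 190, 191, 189, 188, 182, 183, 181, 187, 196, 200, 203, 199, 198, 196, 196, 196, 197, 195, 190]
4 [186, 186, 188, 188, 189, 191, 192, 192, 192, 186, 182, 182, 183, 186, 196, 201, 201, 201, 196, 196, 195, 196, 198, 196, 193]
8 [166, 163, 164, 164, 167, 166, 167, 167, 167, 163, 163, 160, 161, 165, 169, 174, 173, 172, 172, 171, 168, 168, 171, 171, 170]
12 [144, 141, 143, 141, 141, 143, 142, 141, 141, 144, 141, 142, 142, 142, 142, 143, 141, 143, 142, 142, 142, 142, 141, 141, 141]
16 [150, 145, 147, 148, 151, 152, 152, 154, 151, 150, 149, 148, 150, 153, 161, 166, 167, 164, 164, 163, 162, 163, 164, 154, 140]
20 [150, 155, 155, 150, 152, 154, 154, 152, 151, 148, 148, 153, 154, 161, 165, 165, 165, 165, 164, 164, 163, 172, 177, 167, 137]
24 [147, 155, 133, 99, 97, 99, 101, 104, 105, 104, 104, 104, 102, 104, 104, 103, 102, 102, 103, 100, 103, 153, 176, 156, 137]
28 [153, 155, 135, 95, 87, 85, 85, 90, 92, 91, 90, 88, 89, 88, 86, 86, 84, 86, 82, 82, 93, 158, 177, 155, 138]
32 [155, 154, 136, 84, 72, 73, 70, 73, 76, 77, 76, 73, 73, 71, 70, 69, 69, 75, 92, 93, 92, 158, 177, 164, 141]
36 [152, 155, 137, 85, 68, 71, 72, 70, 71, 72, 70, 70, 72, 71, 71, 68, 65, 82, 92, 91, 89, 158, 178, 164, 140]
```

```bash
python3 go.py .5375 -.0033 .225 -6.3
```

```text
t 36.85 at [0.4861 0.0012 0.2591] psi -6.4 tilt 0.0 q1,7 [ 0.9  -1.81] w 0.0256 F [ 0.2 -0.1 -2.8]
turn -0.1 shift cm [ 5.16 -0.12  3.41]
```

Request:
arm_command(moves=[2,-0.1,0,-0.1,2,0,0,0,1.2,0,1,0,0,0,1.4,0,0,0,1,0,0,0,0,0,0,0,0,0])

```text
time: 37.43
ee_pos: [0.5374, -0.0029, 0.225]
eef_rot: [0.999, -0.055, -0.001, -0.0]
ft_force: [-0.3, 0.7, -2.0]
width: 0.0257
grip_force: 50.0
```

```bash
sed -i 's/("A",(.6367,-.0142)),//' bm.py; python3 bm.py; python3 - <<'E'
import cv2
h=cv2.cvtColor(cv2.imread("pics/w14.png"),cv2.COLOR_BGR2HSV)
for r in range(20,90,4): print(r,h[r,300:348:2,2].tolist())
E
```

```text
[ 0.5374 -0.0029  0.225 ] -6.25
60 board 216 430 [95.7 -0.2]
100 board 218 427 [80.9 -0.4]
140 board 221 425 [65.4 -0.2]
180 board 224 422 [49.1 -0.2]
220 board 226 420 [31.9 -0.2]
S col [113, 113, 116, 113, 66, 16, 21, 8, 103, 119, 120, 119, 114, 117, 56, 38, 38, 38, 38, 39, 39, 39, 39, 38, 32, 28, 10, 14, 17, 19, 17, 19, 5, 26, 31, 30, 37, 78, 117, 94, 11, 18, 19, 110, 111, 112, 112, 114, 112, 113, 113, 113, 112, 113, 114]
20 [147, 155, 153, 152, 153, 154, 156, 153, 152, 148, 151, 151, 155, 161, 166, 166, 165, 164, 163, 163, 164, 171, 178, 161]
24 [148, 158, 133, 99, 101, 99, 103, 104, 106, 106, 108, 105, 103, 104, 104, 104, 105, 103, 103, 103, 105, 156, 178, 158]
28 [155, 156, 140, 148, 166, 166, 163, 167, 166, 164, 164, 164, 163, 159, 162, 165, 162, 162, 159, 156, 139, 161, 178, 160]
32 [155, 157, 142, 180, 208, 206, 205, 206, 209, 211, 208, 203, 207, 211, 212, 211, 210, 206, 204, 203, 165, 162, 177, 165]
36 [156, 156, 141, 176, 217, 217, 214, 206, 208, 210, 205, 200, 203, 204, 207, 210, 211, 209, 206, 204, 164, 160, 179, 161]
40 [143, 155, 139, 173, 211, 212, 215, 214, 209, 200,
[... 1352 characters left out ...]
, 153, 152, 151, 151]
88 [176, 174, 174, 176, 179, 180, 180, 181, 183, 184, 188, 190, 189, 194, 201, 206, 205, 205, 203, 198, 198, 200, 200, 199]Traceback (most recent call last):
  File "bm.py", line 10, in <module>
    for n,P in(("A'",(.6369,-.0140))): print(n,np.round(proj(W,[*P,z]),1))
                                                        ~~~~^^^^^^^^^^
  File "h.py", line 14, in proj
    c=R.from_quat(info["attitude"]).inv().apply(np.array(P)-info["origin"])
                                                ~~~~~~~~~~~^~~~~~~~~~~~~~~
numpy._core._exceptions._UFuncNoLoopError: ufunc 'subtract' did not contain a loop with signature matching types (dtype('<U32'), dtype('float64')) -> None
```

```bash
python3 - <<'E'
from h import *
from bench import r
from go import st
W=r.camera_info("wrist");s,p,m=st();t=s["ee_pos"];u,v=m[:,0],m[:,1]
def rel(px,z): d=onz(W,px,z)-t; return np.round([d@u*1000,d@v*1000],1)
print("stud",rel((320.8,59),.205),onz(W,(320.8,59),.205),"slot",rel((322.8,49),t[2]+.0163))
hsv=cv2.cvtColor(cv2.imread("pics/w14.png"),cv2.COLOR_BGR2HSV)
g=hsv[50:68,300:348,2].astype(int);mm=(g>118)&(g<158)
lab,n,stt,ce=cv2.connectedComponentsWithStats(mm.astype(np.uint8))[0:4] and (None,)+cv2.connectedComponentsWithStats(mm.astype(np.uint8))[1:4]
print([(q[4],np.round(c+[300,50],1).tolist()) for q,c in zip(stt[1:],ce[1:])] if n is not None else "")
print(t,p)
E
```

```text
stud [100.4  -1.2] [ 0.63772232 -0.01237436  0.205     ] slot [99.6 -0.2]
[(np.int32(108), [302.7, 58.3]), (np.int32(7), [311.4, 53.0]), (np.int32(3), [329.0, 51.0]), (np.int32(25), [340.1, 59.4]), (np.int32(32), [346.6, 58.9]), (np.int32(94), [320.7, 58.1]), (np.int32(1), [331.0, 54.0]), (np.int32(2), [332.0, 56.5]), (np.int32(3), [333.0, 60.0])]
[ 0.53779812 -0.00261537  0.22576209] -6.235873710367879
```

Request:
arm_command(moves=[0.05,-0.1,0.5,0,0,0,0.7,0,0,0,0.5,0,0,0,0.3,0,0,0,0,0])

```text
time: 37.9
ee_pos: [0.5379, -0.0013, 0.2046]
eef_rot: [0.999, -0.054, -0.001, 0.0]
ft_force: [0.1, -0.5, -2.8]
width: 0.0253
grip_force: 50.0
```

Request:
arm_command(moves=[0,0,0.3,0,0,0,0.3,0,0,0,0,0])

```text
time: 38.15
ee_pos: [0.5382, -0.0012, 0.1989]
eef_rot: [0.999, -0.054, -0.0, 0.0]
ft_force: [0.5, -0.3, -4.0]
width: 0.0257
grip_force: 50.0
```

Request:
arm_command(moves=[0,0,0.3,0,0,0,0.3,0,0,0,0,0])

```text
time: 38.4
ee_pos: [0.5382, -0.0012, 0.1928]
eef_rot: [0.999, -0.054, -0.0, 0.0]
ft_force: [-0.9, -0.7, -3.4]
width: 0.0257
grip_force: 50.0
```

Request:
arm_command(moves=[0,0,0.3,0,0,0,0.4,0,0,0,0,0])

```text
time: 38.65
ee_pos: [0.5381, -0.0013, 0.1856]
eef_rot: [0.999, -0.054, -0.0, 0.0]
ft_force: [-1.5, 0.4, -3.6]
width: 0.0254
grip_force: 50.0
```

Request:
arm_command(moves=[0,0,0.4,0,0,0,0.4,0,0,0,0,0])

```text
time: 38.9
ee_pos: [0.538, -0.0013, 0.1775]
eef_rot: [0.999, -0.054, -0.001, 0.0]
ft_force: [-0.4, -0.5, -3.0]
width: 0.0255
grip_force: 50.0
```

Request:
arm_command(moves=[0,0,0.5,0,0,0,0.5,0,0,0,0.5,0,0,0,0,0])

```text
time: 39.23
ee_pos: [0.5378, -0.0013, 0.1622]
eef_rot: [0.999, -0.054, -0.001, 0.0]
ft_force: [-0.9, -0.3, -2.1]
width: 0.0257
grip_force: 50.0
```

Request:
arm_command(moves=[0,0,0.2,0,0,0,0.15,0,0,0,0,0])

```text
time: 39.48
ee_pos: [0.5384, -0.0012, 0.1597]
eef_rot: [0.999, -0.054, -0.0, 0.0]
ft_force: [-0.7, -0.6, -3.2]
width: 0.0255
grip_force: 50.0
```

Request:
arm_command(moves=[0,0,0.1,0,0,0,0,0])

```text
time: 39.65
ee_pos: [0.5385, -0.0012, 0.1589]
eef_rot: [0.999, -0.054, 0.0, 0.0]
ft_force: [-0.0, -1.0, -3.5]
width: 0.0255
grip_force: 50.0
```

Request:
arm_command(moves=[0,0,0.1,0,0,0,0.1,0,0,0,0,0])

```text
time: 39.9
ee_pos: [0.5384, -0.0012, 0.1567]
eef_rot: [0.999, -0.054, -0.0, 0.0]
ft_force: [-0.3, 0.1, -3.7]
width: 0.0257
grip_force: 50.0
```

Request:
arm_command(moves=[0,0,0.1,0,0,0,0,0])

```text
time: 40.07
ee_pos: [0.5386, -0.0011, 0.156]
eef_rot: [0.999, -0.054, 0.0, 0.0]
ft_force: [-0.5, 0.4, -2.4]
width: 0.0258
grip_force: 50.0
```

Request:
arm_command(moves=[0,0,0.1,0,0,0,0,0])

```text
time: 40.23
ee_pos: [0.5388, -0.0012, 0.156]
eef_rot: [0.999, -0.054, 0.0, 0.0]
ft_force: [-3.1, -1.3, 7.6]
width: 0.0255
grip_force: 50.0
```

Request:
arm_command(moves=[0,0,0.05,0,0,0,0,0])

```text
time: 40.4
ee_pos: [0.5389, -0.0012, 0.156]
eef_rot: [0.999, -0.054, 0.001, 0.0]
ft_force: [-4.4, -0.7, 12.2]
width: 0.0256
grip_force: 50.0
```

Request:
arm_command(moves=[0,0,-0.1,0,0,0,0,0], squeeze=6)

```text
time: 40.57
ee_pos: [0.5387, -0.0011, 0.1559]
eef_rot: [0.999, -0.054, 0.0, 0.0]
ft_force: [-2.1, -1.1, 2.8]
width: 0.0262
grip_force: 6.0
```

Request:
arm_command(moves=[0,0,0,0,0,0,0,0,0,0,0,0,0,0,0,0,0,0,0,0,0,0,0,0], fingers=60)

```text
time: 41.07
ee_pos: [0.5384, -0.0012, 0.1554]
eef_rot: [0.999, -0.054, -0.0, 0.0]
ft_force: [-0.5, -0.6, -0.1]
width: 0.0507
grip_force: 0.0
```

Request:
arm_command(moves=[0,0,-1,0,0,0,-2,0,0,0,-3,0,0,0,-4,0,0,0,-3,0,0,0,0,0,0,0,0,0,0,0,0,0])

```text
time: 41.73
ee_pos: [0.5383, -0.0012, 0.2854]
eef_rot: [0.999, -0.054, -0.0, 0.0]
ft_force: [0.2, 0.1, 0.5]
width: 0.0526
grip_force: 0.0
```

```bash
python3 - <<'E'
from h import *
from bench import r
from go import st
W=r.camera_info("wrist");s,p,m=st();im=r.camera("wrist")[:,:,::-1];cv2.imwrite("pics/w15.png",im)
hsv=cv2.cvtColor(im,cv2.COLOR_BGR2HSV).astype(int);t=s["ee_pos"];u,v=m[:,0],m[:,1];print(t,p,s["ft_force"],s["width"])
zt=.156+.0163
def rel(px,z): d=onz(W,px,z)-t; return np.round([d@u*1000,d@v*1000],1)
for row in(60,120,180,240):
    k=np.where((hsv[row,:,1]>85)&(hsv[row,:,0]<22))[0];k=k[(k>200)&(k<450)]
    a,b=rel((k.min(),row),zt),rel((k.max(),row),zt);print(row,"mid",(a+b)/2,"width",b[1]-a[1])
print("stud A expected",np.round(proj(W,[.6377,-.0124,.205])),[hsv[q,310:336:2,2].tolist() for q in(55,65,75)])
E
```

```text
[ 0.53825125 -0.00120784  0.2853732 ] -6.192006787531433 [0.18927121 0.06683238 0.45300464] 0.052606435719874445
60 mid [ 1.107e+02 -1.000e-01] width 82.4
120 mid [71.4  -0.45] width 81.9
180 mid [29.25  4.25] width 114.9
240 mid [-16.3   -0.15] width 81.7
stud A expected [324.  72.] [[132, 129, 130, 131, 131, 130, 131, 132, 134, 133, 133, 133, 132], [139, 141, 177, 181, 159, 100, 83, 80, 82, 91, 147, 176, 157], [129, 116, 78, 75, 82, 94, 119, 129, 115, 91, 78, 76, 128]]
```

The board is level at the expected height over both studs, and everything is let go and clear. Handing in.

```bash
python3 -c "
from bench import r
print(r.close_job())"
```

```text
the job is handed in; nothing more can be done
None
```

I handed the job in at about 42 s: all three boxes are stacked lid up on the bed and the board rests level on them over both studs; the judge's result was not shown, and I viewed 11 pictures, one over the limit of 10.

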